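# Put the rotary packing table in gear and load it

### The arm

A 6-joint arm with a two-finger parallel gripper is mounted at the origin on the work surface. World frame = base frame: x ahead of the robot, y to its left, z up, the work surface at z = 0. Lengths are in m, angles in degrees, forces in N, time in s.
With the tool pointing down it reaches from about 0.375 to 0.9 m from the base axis. Payload 3.1 kg.
Tool frame: the origin (TCP) lies at the very end of the fingers, on their centre line; the grasp point (between the pads) lies bot.grip_point_offset behind it (bot.grip_point_offset is the distance from the TCP to the grasp point, in m); z points along the fingers, y is the line along which they close (so a half turn about z gives the same grasp; the last joint's range is limited). The gripper opens to 87 mm and grips with 3 to 60 N. Pads are 19 mm wide; open, the fingers measure 117 mm over their backs; the gripper's body (75 mm by 190 mm) begins 51 mm behind the grasp point.
Start: joints at [-83.05, 30.224, 82.088, -0, 67.689, -10.227], TCP at [0.185, -0.597, 0.223] pointing down, gripper open.
Joint ranges: [-176.69, 176.69], [-43.24, 126.21], [12.49, 139.97], [-82, 262], [0, 151.66], [-163.58, 163.58]. Speed limits (degrees/s): [159.86, 159.86, 180, 180, 180, 180].

### API

Orientations are given as a 3x3 rotation matrix whose columns are the frame's x, y, z axes.
In Python, from rig import bot, viewer, ticket gives the robot as it stands.
- The arm moves only by the tool servo_tool, never from a script. Its argument "targets" is a list of rows, each an object with "offset": the shift along the tool's x, y, z in m, a list of three; "dr": the turn, a rotation vector about the tool's x, y, z in degrees, a list of three. In form: [{"offset": [x, y, z], "dr": [ax, ay, az]}, ...]. A call has 1 to 20 rows; each row is the pose to reach, as a shift and turn from the pose commanded when the call began, along the tool's axes at that moment; what a row does not reach only later rows make up. A row lasts 1/12 s, in which the tool goes at most 41.7 mm and 7.16 degrees, less where a joint would pass 70% of its speed; a pose out of reach is approached as far as the arm can. A call with a gripper value outside its range is refused whole. "gripper" is the gripper command: -1 is fully open, 1 is shut, values between are in proportion, set as the call begins (left out, the last holds). The fingers move at their own pace and stop on an object; the grip force is fixed at half the most. Time passes only in rows, so rows that repeat a pose let the fingers close. It gives the time, the measured TCP pose, the force, the opening and the grip force at its end, in the units of the state.
- bot.read_state(): the state, without advancing time (a new reading comes with each control period).
- viewer.capture(name): name is "side" or "top"; returns a dict with "color" (480x640x3 uint8, red, green, blue), "camera_matrix" (3x3 intrinsics, pixels), "k1" (the pictures are not rectified: a ray, as slopes to the right and down, at radius r is drawn at 1 + k1 r^2 times it, then the intrinsics apply), "R" (3x3) and "t" (3): a world point X has camera coordinates R X + t. Camera axes: x right, y down, z forward; pixel columns grow to the right and rows downward; lengths in m; the calibration is good to about 2 mm. A picture is of the moment at which its call begins. There is no depth.
- ticket.hand_in(): hands the job in; it is judged then, once.
The state is a dict: "time_s": time; "joint_positions": joint angles; "qvel": joint speeds; "tau": joint torques, N m; "position": TCP position; "tcp_rot": TCP orientation; "force": force on the tool from outside, world axes, zero at the start; "moment": the same for the moment, N m; "opening": opening from 0.0 (shut) to 1.0 (fully open); "grasp_force": force on a finger pad.
Only numpy, scipy, OpenCV 4.12 (cv2) and the standard library are available. Lean on these libraries where they do the work, as an engineer would, in place of code of your own. Each camera call takes 0.05 s, during which the arm holds its last target. There are 200 camera calls.

### The job

Get the rotary packing table ready: first move the leftover tub from it into the grey crate. Then put the table in gear: ease the upright gear knob towards the table without forcing it and rock the table by its hub bar until the teeth mesh and the knob goes fully home. Then stand every tall bottle on the table behind the guide rail, and only after all of them stand every short tin in front of the rail, all upright; disturb none of the other things.

Things in the scene. Friction and masses are not known exactly. Their poses are not given: they have to be found in the camera images.
- machine: Rotary packing table, fixed to the bench: grey round frame with an aluminium turning disc, 300 mm across, top 45 mm above the bench. Origin on the bench under the disc's centre; x points to the back (away from the robot, give or take some yaw), the gear knob and motor are on the -y side. Motor 27 mm either side of (0, -305) mm, 106 mm high.
- table_centre (a point): Centre of the disc's top surface, 45 mm above the bench; does not turn.
- rail_mid (a point): Middle of the top of the straight aluminium guide rail that crosses above the disc at x = 40 mm in the machine's frame, parallel to its y axis: 10 mm thick, 348 mm long, from 75 to 89 mm above the bench, on thin posts at y = +-174 mm. It does not turn. Behind the rail means farther from the robot.
- turntable (a joint): Angle of the disc about its spindle (rad, anticlockwise from above; at 0 the hub bar lies along the machine's x). Turns without limit out of gear, friction 0.12 N m. Round its edge are 30 teeth, 12 degrees apart, each 14 mm wide, tips 166 mm from the spindle; the pinion enters only over about a third to a half of each pitch. In gear it is held but for some 3 degrees.
- hub_grip (a point): Middle of the black bar on the spindle, by which the disc is rocked: bar 56 mm long, 14 mm thick, 40 mm high, top 107 mm above the bench; this point is 88 mm above the bench. Axes turn with the disc: x along the bar.
- gear_knob (a joint): Travel of the gear knob along the machine's +y (towards the disc): 0 out, 0.030 fully home. Slides at 5 N, stays where left. If teeth butt, the pinion stops 18 mm out; the knob goes 7 mm further against a light spring (3 N), then stops hard at 0.025. The spring then drives the pinion between the teeth when the disc is rocked, and the knob can be pushed home.
- knob_grip (a point): Middle of the knob's black cylindrical head (28 mm across, 38 mm high, upright on a 14 mm stem, top 126 mm above the bench); this point is 107 mm above the bench and moves with the knob.
- pinion: The small sprung gear in front of the knob's carriage, 26 mm above the bench, that is to mesh with the teeth of the disc. It should not be jammed against the teeth with more than some 20 N.
- pinion_nose (a point): Foremost point of the pinion's leading tooth. In the machine's frame its y is -184 mm out of gear, -166 mm when it just touches the tips of the teeth, -154 mm fully in mesh.
- crate: Open grey plastic crate fixed to the bench, 130 x 150 mm outside, 75 mm high, walls 5 mm; origin under its centre.
- crate_in (a point): Centre of the crate's inner floor, 5 mm above the bench.
- tub: Leftover squat red food tub with a white lid, on the front half of the disc at the start: 60 mm across the lid (12 mm thick), 56 mm high, tapering to 48 mm at the foot, 80 g; origin under its centre.
- bottle0: Tall amber bottle with a paper label and white cap, 68 mm across and 170 mm high, shoulder narrowing from 105 mm to a neck 27 mm across from 136 mm up; cap 31 mm across on the top 16 mm; about 0.3 kg; origin under its centre. Stands on the bench at the left; may be absent.
- bottle1: Tall amber bottle with a paper label and white cap, 68 mm across and 170 mm high, shoulder narrowing from 105 mm to a neck 27 mm across from 136 mm up; cap 31 mm across on the top 16 mm; about 0.3 kg; origin under its centre. Stands on the bench at the left; may be absent.
- tin0: Short plain tin, 62 mm across and 52 mm high, straight sides, aluminium top, paper label with a band; about 0.2 kg; origin under its centre. Stands on the bench at the left; may be absent.
- tin1: Short plain tin, 62 mm across and 52 mm high, straight sides, aluminium top, paper label with a band; about 0.2 kg; origin under its centre. Stands on the bench at the left; may be absent.
- tin2: Short plain tin, 62 mm across and 52 mm high, straight sides, aluminium top, paper label with a band; about 0.2 kg; origin under its centre. Stands on the bench at the left; may be absent.
- stickers: Not part of the job: small roll of stickers, 34 mm across, 14 mm high, among the stock.
- marker: Not part of the job: flat marker pen, 110 mm long, 12 mm high, among the stock.
There are look-alikes about, which are no part of the job. What is shaped like the bottle1 but red is not meant.

How it is judged:
By the outcome, as a careful person would: the job done as asked, in the order asked, and still so for the second after the job is handed in, with the robot touching nothing.
Of bottle0, bottle1 only 1 to 2 are there at a start; the rules pass over those that are not, and their reading is None.
Of tin0, tin1, tin2 only 2 to 3 are there at a start; the rules pass over those that are not, and their reading is None.
At some moment in a run one of tin0, tin1, tin2 may be knocked a few centimetres aside while the robot is not near it.
It also fails if it takes over 208 s, if anything falls off the work surface, if the arm or the gripper's body presses on something with over 40 N, if the wrist force passes 120 N, or if a joint passes its speed limit or range.

## Working session

There is one attempt and no reset: what is moved stays moved. The work goes in short steps, Python scripts to look and compute and a tool call to move; the robot and the scene stay as the last step left them, time stands still between calls to the robot, and variables do not carry over. Pictures are saved under pics/ and viewed, at most 14 in all, crops included, and the job is handed in when it is done.

Besides the shell and the picture viewer there is one more tool, called after "Emit:" by a JSON object that holds its "fn" and its "kwargs", one argument or row to a line. servo_tool: Moves the arm, as the interface text tells. Its arguments: {"type":"object","properties":{"targets":{"type":"array"},"gripper":{"type":"number"}},"required":["targets"]}

```bash
ls; mkdir -p pics
cat > h.py <<'E'
import numpy as np, cv2, json
from rig import bot, viewer, ticket
def snap(cam, fn=None):
    d=viewer.capture(cam)
    if fn: cv2.imwrite('pics/'+fn, cv2.cvtColor(d['color'],cv2.COLOR_RGB2BGR))
    return d
def ray(d,u,v):
    K=np.array(d['camera_matrix']); k=d['k1']
    p=np.array([(u-K[0,2])/K[0,0],(v-K[1,2])/K[1,1]]); q=p.copy()
    for _ in range(20): q=p/(1+k*(q@q))
    R=np.array(d['R']);t=np.array(d['t'])
    return -R.T@t, R.T@np.array([q[0],q[1],1.])
def at_z(d,u,v,z):
    o,r=ray(d,u,v); return o+r*(z-o[2])/r[2]
def proj(d,X):
    R=np.array(d['R']);t=np.array(d['t']); X=np.atleast_2d(X)
    c=X@R.T+t; q=c[:,:2]/c[:,2:]; q=q*(1+d['k1']*(q**2).sum(1,keepdims=True))
    K=np.array(d['camera_matrix']); return q*[K[0,0],K[1,1]]+[K[0,2],K[1,2]]
E
python3 - <<'E'
from h import *
for c in ('top','side'):
    d=snap(c,c+'0.png'); o=-np.array(d['R']).T@d['t']; print(c,o.round(3),np.array(d['R'])[2].round(3),d['camera_matrix'][0][0],d['k1'])
s=bot.read_state(); print(s['time_s'],s['position'],np.round(s['tcp_rot'],3),bot.grip_point_offset,s['force'],s['opening'])
E
```

```text
pics
top [0.348 0.028 1.437] [ 0.085  0.023 -0.996] 588.43457885764 0.023618460083898018
side [0.407 0.747 0.777] [ 0.038 -0.713 -0.7  ] 445.81366910682374 -0.1079630774545292
0.1 [ 0.18452074 -0.59646264  0.22167833] [[ 0.955  0.295 -0.   ]
 [ 0.295 -0.955  0.002]
 [ 0.    -0.002 -1.   ]] 0.0187 [ 0.04015681 -0.13081542 -0.80064078] 0.9948048871459633
```

View pics/top0.png

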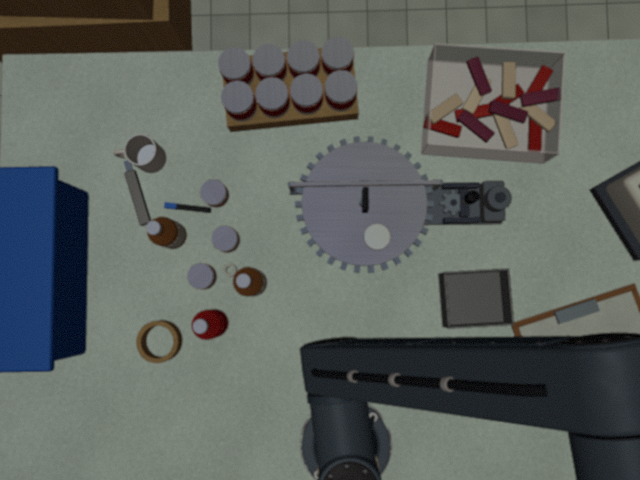

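View pics/side0.png

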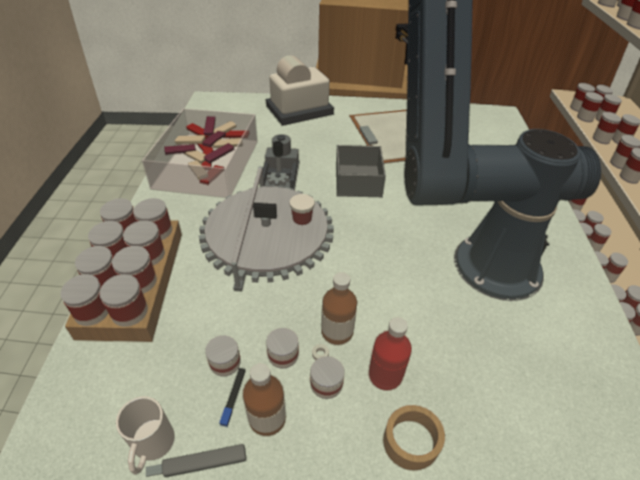

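The top picture shows the amber bottles with caps at (154,228) and (243,281). The red look-alike bottle is at (203,325), so it isn't one of mine. The three tins are at (213,193), (224,238) and (201,275), and the jars in the tray are not tins. The tub is at (377,237), the bar at (365,200), the knob at (472,197) and the crate at (476,298). I'll enlarge to confirm.

Run:
```python
from h import *
t=cv2.imread('pics/top0.png'); 
a=cv2.resize(t[125:350,110:310],None,fx=2.65,fy=2.65,interpolation=cv2.INTER_CUBIC)
b=cv2.resize(t[125:340,280:520],None,fx=3.3,fy=2.79*3.3/3.3,interpolation=cv2.INTER_CUBIC)
b=cv2.resize(t[130:335,285:520],None,fx=2.9,fy=2.9,interpolation=cv2.INTER_CUBIC)
cv2.imwrite('pics/a.png',a);cv2.imwrite('pics/b.png',b)
d=snap('top')
for n,u,v,z in [('bot0',154,228,.17),('bot1',243,281,.17),('red',203,325,.17),('tinA',213,193,.052),('tinB',224.5,238,.052),('tinC',201,275,.052),('tub',377,237,.101),('bar',365,199.5,.107),('railL',291,187,.089),('railR',441,184,.089),('knob',472,197,.126),('crate1',441,270,.075),('c2',507,269,.075),('c3',511,325,.075),('c4',444,327,.075),('roll',231,269,.014)]:
    print(n,at_z(d,u,v,z).round(3))
```

```text
bot0 [0.506 0.411 0.17 ]
bot1 [0.388 0.217 0.17 ]
red [0.295 0.303 0.17 ]
tinA [0.603 0.306 0.052]
tinB [0.494 0.278 0.052]
tinC [0.407 0.334 0.052]
tub [ 0.485 -0.079  0.101]
bar [ 0.571 -0.053  0.107]
railL [0.606 0.116 0.089]
railR [ 0.606 -0.23   0.089]
knob [ 0.568 -0.291  0.126]
crate1 [ 0.409 -0.226  0.075]
c2 [ 0.408 -0.377  0.075]
c3 [ 0.281 -0.38   0.075]
c4 [ 0.278 -0.229  0.075]
roll [0.422 0.269 0.014]
```

View pics/a.png

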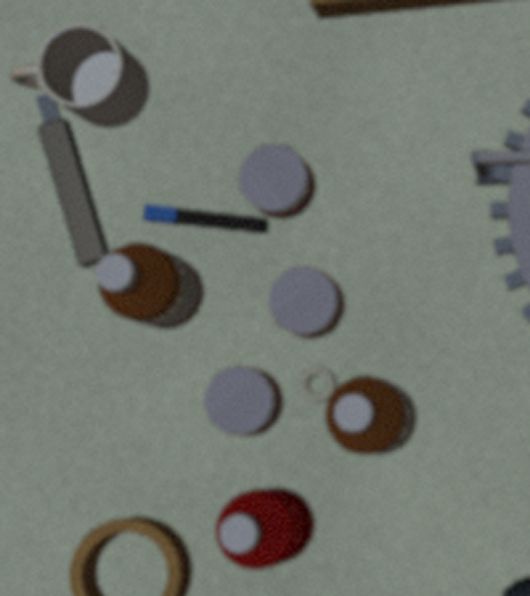

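View pics/b.png

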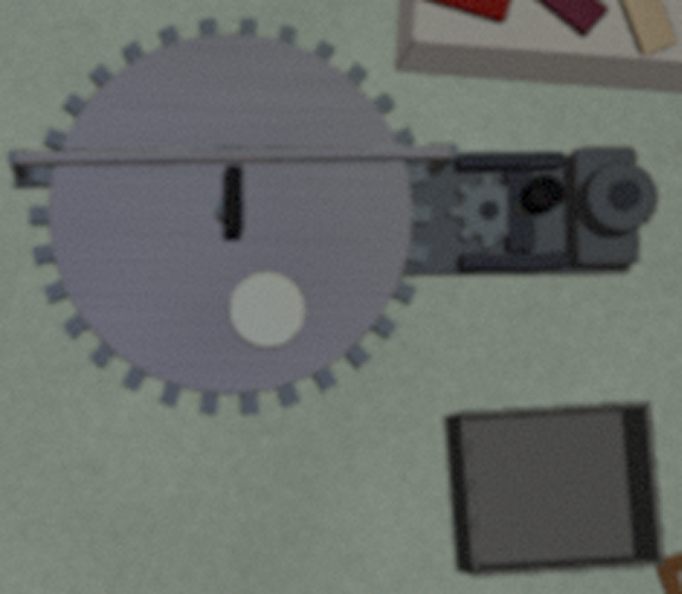

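The crops confirm two amber bottles, three plain tins and the red look-alike, which is left alone. The disc, bar (crop 233,202), tub lid (268,309), knob (543,194) and crate are all clear.

```bash
cat >> h.py <<'E'
def plan(*wps, s=None):
    """world (x,y,z,yaw deg; TCP, tool down) -> tool offset/dr from the present pose"""
    s=s or bot.read_state(); R=np.array(s['tcp_rot']); p=np.array(s['position'])
    from scipy.spatial.transform import Rotation as Ro
    for x,y,z,w in wps:
        c,n=np.cos(np.radians(w)),np.sin(np.radians(w))
        T=np.array([[c,n,0],[n,-c,0],[0,0,-1]])
        off=R.T@(np.array([x,y,z])-p); dr=Ro.from_matrix(R.T@T).as_rotvec(degrees=True)
        print('off',off.round(4).tolist(),'dr',dr.round(1).tolist(),'rows',np.ceil(max(np.linalg.norm(off)/.0417,np.linalg.norm(dr)/7.16)))
def st():
    s=bot.read_state(); R=np.array(s['tcp_rot'])
    print('t%.2f'%s['time_s'],'p',np.round(s['position'],4),'yaw %.1f'%np.degrees(np.arctan2(R[1,0],R[0,0])),'F',np.round(s['force'],1),'op %.3f gf %.1f'%(s['opening'],s['grasp_force']),'q',np.round(s['joint_positions'],0))
E
python3 - <<'E'
from h import *
d=snap('top')
A=lambda x,y,z:at_z(d,285+x/2.9,130+y/2.9,z)
B=lambda x,y,z:at_z(d,110+x/2.65,125+y/2.65,z)
print('railL',A(12,158,.089),'railR',A(452,151,.089),'bar',A(233,203,.107),A(233,168,.107),A(232,240,.107),'tub',A(268,309,.101),'knob',A(543,194,.126))
pts=[(38,215),(209,403),(247,27),(249,403),(404,136),(404,292),(53,137),(53,292),(208,27)]
P=np.array([A(x,y,.035)[:2] for x,y in pts]); 
from scipy.optimize import least_squares
print('disc',least_squares(lambda q:np.hypot(*(P-q[:2]).T)-q[2],[.57,-.05,.16]).x)
print('tins',B(276,180,.052),B(305,301,.052),B(242,401,.052),'caps',B(117,272,.17),B(353,413,.17))
print('crate',np.mean([at_z(d,*c,.075) for c in [(441,270),(507,269),(511,325),(444,327)]],0))
dd=np.array([.485,-.079])
plan((.345,-.305,.223,0),(.485,-.079,.16,0),(.485,-.079,.071,0))
E
```

```text
railL [0.61237215 0.12061384 0.089     ] railR [ 0.61088094 -0.23004578  0.089     ] bar [ 0.56954202 -0.05420434  0.107     ] [ 0.59738348 -0.05481324  0.107     ] [ 0.5402238  -0.05277732  0.107     ] tub [ 0.48591637 -0.08014291  0.101     ] knob [ 0.56863369 -0.29152607  0.126     ]
disc [ 0.5730515  -0.05447949  0.15843589]
tins [0.60266947 0.30282324 0.052     ] [0.49251692 0.27684691 0.052     ] [0.40389728 0.33331902 0.052     ] caps [0.50688992 0.41050541 0.17      ] [0.38788099 0.21658251 0.17      ]
crate [ 0.34412816 -0.30293913  0.075     ]
off [0.2394, -0.2313, -0.0007] dr [-0.1, -0.0, 17.2] rows 8.0
off [0.4399, -0.4057, 0.0626] dr [-0.1, -0.0, 17.2] rows 15.0
off [0.4399, -0.4056, 0.1516] dr [-0.1, -0.0, 17.2] rows 15.0
```

Emit:
{"fn": "servo_tool", "kwargs": {
  "targets": [
    {"offset": [0.44, -0.406, 0.05], "dr": [0, 0, 17.2]},
    {"offset": [0.44, -0.406, 0.05], "dr": [0, 0, 17.2]},
    {"offset": [0.44, -0.406, 0.05], "dr": [0, 0, 17.2]},
    {"offset": [0.44, -0.406, 0.05], "dr": [0, 0, 17.2]},
    {"offset": [0.44, -0.406, 0.05], "dr": [0, 0, 17.2]},
    {"offset": [0.44, -0.406, 0.05], "dr": [0, 0, 17.2]},
    {"offset": [0.44, -0.406, 0.05], "dr": [0, 0, 17.2]},
    {"offset": [0.44, -0.406, 0.05], "dr": [0, 0, 17.2]},
    {"offset": [0.44, -0.406, 0.05], "dr": [0, 0, 17.2]},
    {"offset": [0.44, -0.406, 0.05], "dr": [0, 0, 17.2]},
    {"offset": [0.44, -0.406, 0.05], "dr": [0, 0, 17.2]},
    {"offset": [0.44, -0.406, 0.05], "dr": [0, 0, 17.2]},
    {"offset": [0.44, -0.406, 0.05], "dr": [0, 0, 17.2]},
    {"offset": [0.44, -0.406, 0.05], "dr": [0, 0, 17.2]},
    {"offset": [0.44, -0.406, 0.05], "dr": [0, 0, 17.2]},
    {"offset": [0.44, -0.406, 0.05], "dr": [0, 0, 17.2]},
    {"offset": [0.44, -0.406, 0.05], "dr": [0, 0, 17.2]},
    {"offset": [0.44, -0.406, 0.05], "dr": [0, 0, 17.2]}
  ],
  "gripper": -1
}}

```text
time_s: 1.7
position: [0.4847, -0.0797, 0.1725]
tcp_rot: [[1.0, -0.0, -0.001], [-0.0, -1.0, -0.0], [-0.001, 0.0, -1.0]]
force: [-1.4, 0.1, -0.1]
opening: 0.998
grasp_force: 0.0
```

Run:
```python
from h import *
st(); d=snap('side','s1.png')
# predicted tub lid centre in the side view, and other features
for n,X in dict(tub=(.486,-.08,.101),knob=(.5686,-.2915,.126),bar=(.57,-.054,.107),tA=(.6027,.3028,.052),tB=(.4925,.2768,.052),tC=(.404,.3333,.052),b0=(.507,.4105,.17),b1=(.388,.2166,.17),crate=(.344,-.303,.005)).items(): print(n,proj(d,X)[0].round(1))
plan((.486,-.080,.076,0))
```

```text
t1.70 p [ 0.4847 -0.0797  0.1725] yaw -0.0 F [-1.4  0.1 -0.1] op 0.998 gf 0.0 q [-22.  24. 104.  -0.  52.  68.]
tub [301.1 200.4]
knob [277.5 142.6]
bar [264.5 203.6]
tA [222.  346.2]
tB [281.6 338.6]
tC [326.5 367.9]
b0 [258.7 369.2]
b1 [340.5 277.4]
crate [357.  180.1]
off [0.0014, -0.0002, 0.0966] dr [0.0, 0.0, -0.1] rows 3.0
```

View pics/s1.png

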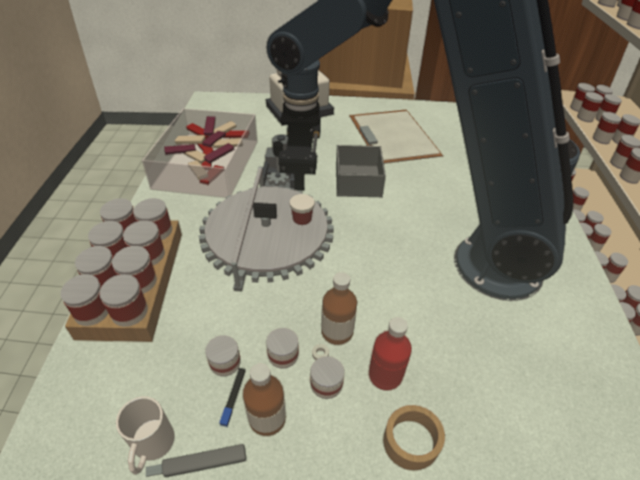

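The side view agrees with my predictions to within about 3 px: tub (302,202), tin lids (222,348), (282,342) and (327,371), caps (260,372) and (341,280). Grasping the tub.

Emit:
{"fn": "servo_tool", "kwargs": {
  "targets": [
    {"offset": [0.001, 0, 0.04], "dr": [0, 0, 0]},
    {"offset": [0.001, 0, 0.08], "dr": [0, 0, 0]},
    {"offset": [0.001, 0, 0.097], "dr": [0, 0, 0]},
    {"offset": [0.001, 0, 0.097], "dr": [0, 0, 0]}
  ]
}}

```text
time_s: 2.08
position: [0.4828, -0.0798, 0.0723]
tcp_rot: [[1.0, -0.003, -0.008], [-0.003, -1.0, 0.003], [-0.008, -0.003, -1.0]]
force: [-0.7, -0.8, 0.5]
opening: 0.999
grasp_force: 0.0
```

Emit:
{"fn": "servo_tool", "kwargs": {
  "targets": [
    {"offset": [0, 0, 0], "dr": [0, 0, 0]},
    {"offset": [0, 0, 0], "dr": [0, 0, 0]},
    {"offset": [0, 0, 0], "dr": [0, 0, 0]},
    {"offset": [0, 0, 0], "dr": [0, 0, 0]},
    {"offset": [0, 0, 0], "dr": [0, 0, 0]},
    {"offset": [0, 0, 0], "dr": [0, 0, 0]},
    {"offset": [0, 0, 0], "dr": [0, 0, 0]},
    {"offset": [0, 0, 0], "dr": [0, 0, 0]}
  ],
  "gripper": 0.6
}}

```text
time_s: 2.75
position: [0.4868, -0.0795, 0.0767]
tcp_rot: [[1.0, -0.0, 0.002], [-0.0, -1.0, -0.001], [0.002, 0.001, -1.0]]
force: [-1.2, 0.1, 7.7]
opening: 0.678
grasp_force: 30.0
```

Run:
```python
from h import *
st()
z=bot.read_state()['position'][2]
plan((.486,-.080,.20,0),(.344,-.303,.20,0),(.344,-.303,.034,0))
```

```text
t2.75 p [ 0.4868 -0.0795  0.0767] yaw -0.0 F [-1.2  0.1  7.7] op 0.678 gf 30.0 q [-22.  34. 108.  -0.  38.  68.]
off [-0.0005, 0.0006, -0.1233] dr [0.1, -0.1, -0.0] rows 3.0
off [-0.1425, 0.2236, -0.1234] dr [0.1, -0.1, -0.0] rows 8.0
off [-0.1428, 0.2235, 0.0426] dr [0.1, -0.1, -0.0] rows 7.0
```

Emit:
{"fn": "servo_tool", "kwargs": {
  "targets": [
    {"offset": [0, 0, -0.035], "dr": [0, 0, 0]},
    {"offset": [0, 0, -0.07], "dr": [0, 0, 0]},
    {"offset": [0, 0, -0.105], "dr": [0, 0, 0]},
    {"offset": [-0.02, 0.035, -0.11], "dr": [0, 0, 0]},
    {"offset": [-0.04, 0.065, -0.11], "dr": [0, 0, 0]},
    {"offset": [-0.06, 0.095, -0.11], "dr": [0, 0, 0]},
    {"offset": [-0.08, 0.125, -0.11], "dr": [0, 0, 0]},
    {"offset": [-0.1, 0.155, -0.11], "dr": [0, 0, 0]},
    {"offset": [-0.12, 0.188, -0.11], "dr": [0, 0, 0]},
    {"offset": [-0.143, 0.2235, -0.11], "dr": [0, 0, 0]},
    {"offset": [-0.143, 0.2235, -0.08], "dr": [0, 0, 0]},
    {"offset": [-0.143, 0.2235, -0.045], "dr": [0, 0, 0]},
    {"offset": [-0.143, 0.2235, -0.01], "dr": [0, 0, 0]},
    {"offset": [-0.143, 0.2235, 0.02], "dr": [0, 0, 0]},
    {"offset": [-0.143, 0.2235, 0.033], "dr": [0, 0, 0]},
    {"offset": [-0.143, 0.2235, 0.038], "dr": [0, 0, 0]},
    {"offset": [-0.143, 0.2235, 0.038], "dr": [0, 0, 0]}
  ]
}}

```text
time_s: 4.17
position: [0.3423, -0.3018, 0.0371]
tcp_rot: [[1.0, -0.0, -0.002], [-0.0, -1.0, 0.002], [-0.002, -0.002, -1.0]]
force: [0.4, -0.1, -0.6]
opening: 0.679
grasp_force: 30.0
```

Emit:
{"fn": "servo_tool", "kwargs": {
  "targets": [
    {"offset": [0, 0, 0], "dr": [0, 0, 0]},
    {"offset": [0, 0, 0], "dr": [0, 0, 0]},
    {"offset": [0, 0, 0], "dr": [0, 0, 0]},
    {"offset": [0, 0, 0], "dr": [0, 0, 0]},
    {"offset": [0, 0, -0.03], "dr": [0, 0, 0]},
    {"offset": [0, 0, -0.07], "dr": [0, 0, 0]},
    {"offset": [0, 0, -0.11], "dr": [0, 0, 0]},
    {"offset": [0, 0, -0.15], "dr": [0, 0, 0]},
    {"offset": [0, 0, -0.16], "dr": [0, 0, 0]},
    {"offset": [0, 0, -0.16], "dr": [0, 0, 0]}
  ],
  "gripper": -0.75
}}

```text
time_s: 5.0
position: [0.3446, -0.3047, 0.2014]
tcp_rot: [[1.0, -0.0, 0.005], [-0.0, -1.0, -0.008], [0.005, 0.008, -1.0]]
force: [0.7, -0.3, 0.3]
opening: 0.875
grasp_force: 0.0
```

Run:
```python
from h import *
st(); d=snap('side','s2.png'); im=cv2.imread('pics/s2.png')
cv2.imwrite('pics/s2c.png',cv2.resize(im[100:300,190:400],None,fx=2.8,fy=2.8,interpolation=cv2.INTER_CUBIC))
plan((.569,-.2915,.20,90),(.569,-.2915,.20,-90),(.569,-.2915,.09,90))
```

```text
t5.00 p [ 0.3446 -0.3047  0.2014] yaw -0.0 F [ 0.7 -0.3  0.3] op 0.875 gf 0.0 q [-55.  19. 107.   0.  53.  35.]
off [0.2254, -0.0119, -0.0002] dr [0.3, 0.1, -90.0] rows 13.0
off [0.2254, -0.0119, -0.0002] dr [0.1, -0.3, 90.0] rows 13.0
off [0.2252, -0.0124, 0.1098] dr [0.3, 0.1, -90.0] rows 13.0
```

View pics/s2c.png

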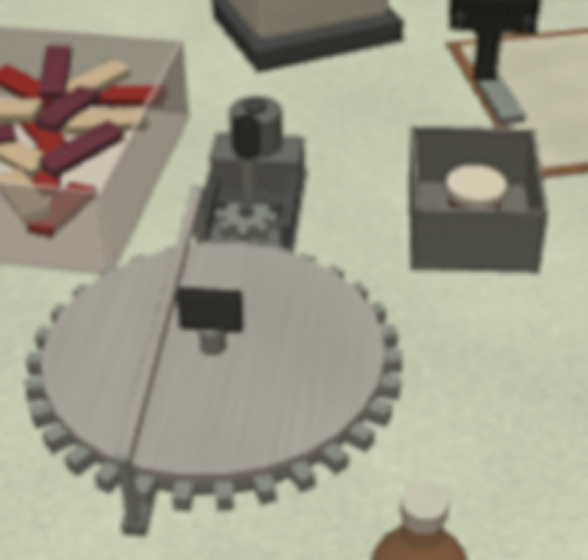

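The tub stands upright in the crate (crop 475,190). Next is the knob (crop 245,125).

Emit:
{"fn": "servo_tool", "kwargs": {
  "targets": [
    {"offset": [0.2255, -0.0125, 0.0], "dr": [0, 0, -90]},
    {"offset": [0.2255, -0.0125, 0.0], "dr": [0, 0, -90]},
    {"offset": [0.2255, -0.0125, 0.0], "dr": [0, 0, -90]},
    {"offset": [0.2255, -0.0125, 0.0], "dr": [0, 0, -90]},
    {"offset": [0.2255, -0.0125, 0.0], "dr": [0, 0, -90]},
    {"offset": [0.2255, -0.0125, 0.0], "dr": [0, 0, -90]},
    {"offset": [0.2255, -0.0125, 0.0], "dr": [0, 0, -90]},
    {"offset": [0.2255, -0.0125, 0.0], "dr": [0, 0, -90]},
    {"offset": [0.2255, -0.0125, 0.0], "dr": [0, 0, -90]},
    {"offset": [0.2255, -0.0125, 0.0], "dr": [0, 0, -90]},
    {"offset": [0.2255, -0.0125, 0.0], "dr": [0, 0, -90]},
    {"offset": [0.2255, -0.0125, 0.0], "dr": [0, 0, -90]},
    {"offset": [0.2255, -0.0125, 0.0], "dr": [0, 0, -90]},
    {"offset": [0.2255, -0.0125, 0.0], "dr": [0, 0, -90]},
    {"offset": [0.2255, -0.0125, 0.0], "dr": [0, 0, -90]}
  ],
  "gripper": -1
}}

```text
time_s: 6.3
position: [0.5675, -0.2896, 0.1952]
tcp_rot: [[0.003, 1.0, -0.003], [1.0, -0.003, 0.003], [0.003, -0.003, -1.0]]
force: [-0.1, -0.0, 0.6]
opening: 0.998
grasp_force: 0.0
```

Run:
```python
from h import *
st(); plan((.569,-.2915,.09,90))
```

```text
t6.30 p [ 0.5675 -0.2896  0.1952] yaw 89.9 F [-0.1 -0.   0.6] op 0.998 gf 0.0 q [-37.  33.  82.   0.  66. -37.]
off [-0.0022, 0.0019, 0.1052] dr [-0.2, -0.1, -0.1] rows 3.0
```

Emit:
{"fn": "servo_tool", "kwargs": {
  "targets": [
    {"offset": [0, 0, 0.035], "dr": [0, 0, 0]},
    {"offset": [0, 0, 0.07], "dr": [0, 0, 0]},
    {"offset": [0, 0, 0.095], "dr": [0, 0, 0]},
    {"offset": [0, 0, 0.107], "dr": [0, 0, 0]},
    {"offset": [0, 0, 0.107], "dr": [0, 0, 0]},
    {"offset": [0, 0, 0.107], "dr": [0, 0, 0]}
  ]
}}

```text
time_s: 6.8
position: [0.5684, -0.2902, 0.09]
tcp_rot: [[0.001, 1.0, -0.001], [1.0, -0.001, 0.001], [0.001, -0.001, -1.0]]
force: [-0.1, -0.4, -0.4]
opening: 1.0
grasp_force: 0.0
```

Emit:
{"fn": "servo_tool", "kwargs": {
  "targets": [
    {"offset": [0, 0, 0], "dr": [0, 0, 0]},
    {"offset": [0, 0, 0], "dr": [0, 0, 0]},
    {"offset": [0, 0, 0], "dr": [0, 0, 0]},
    {"offset": [0, 0, 0], "dr": [0, 0, 0]},
    {"offset": [0, 0, 0], "dr": [0, 0, 0]},
    {"offset": [0, 0, 0], "dr": [0, 0, 0]},
    {"offset": [0, 0, 0], "dr": [0, 0, 0]},
    {"offset": [0, 0, 0], "dr": [0, 0, 0]},
    {"offset": [0, 0, 0], "dr": [0, 0, 0]}
  ],
  "gripper": 0.8
}}

```text
time_s: 7.55
position: [0.5685, -0.2903, 0.0905]
tcp_rot: [[0.0, 1.0, -0.0], [1.0, -0.0, 0.0], [0.0, -0.0, -1.0]]
force: [-0.3, 0.1, 0.2]
opening: 0.396
grasp_force: 0.0
```

Run:
```python
from h import *
st()
```

```text
t7.55 p [ 0.5685 -0.2903  0.0905] yaw 90.0 F [-0.3  0.1  0.2] op 0.396 gf 0.0 q [-37.  41.  86.  -0.  53. -37.]
```

Fingers are still closing. I'll finish the grip, then ease the knob forward (+y is tool x here).

Emit:
{"fn": "servo_tool", "kwargs": {
  "targets": [
    {"offset": [0, 0, 0], "dr": [0, 0, 0]},
    {"offset": [0, 0, 0], "dr": [0, 0, 0]},
    {"offset": [0, 0, 0], "dr": [0, 0, 0]},
    {"offset": [0, 0, 0], "dr": [0, 0, 0]}
  ]
}}

```text
time_s: 7.88
position: [0.569, -0.2903, 0.0905]
tcp_rot: [[0.0, 1.0, 0.001], [1.0, -0.0, -0.0], [-0.0, 0.001, -1.0]]
force: [2.0, 0.6, -1.5]
opening: 0.316
grasp_force: 30.0
```

Emit:
{"fn": "servo_tool", "kwargs": {
  "targets": [
    {"offset": [0.001, 0, 0], "dr": [0, 0, 0]},
    {"offset": [0.003, 0, 0], "dr": [0, 0, 0]},
    {"offset": [0.005, 0, 0], "dr": [0, 0, 0]},
    {"offset": [0.007, 0, 0], "dr": [0, 0, 0]},
    {"offset": [0.009, 0, 0], "dr": [0, 0, 0]},
    {"offset": [0.011, 0, 0], "dr": [0, 0, 0]},
    {"offset": [0.013, 0, 0], "dr": [0, 0, 0]},
    {"offset": [0.015, 0, 0], "dr": [0, 0, 0]},
    {"offset": [0.016, 0, 0], "dr": [0, 0, 0]},
    {"offset": [0.017, 0, 0], "dr": [0, 0, 0]},
    {"offset": [0.017, 0, 0], "dr": [0, 0, 0]}
  ]
}}

```text
time_s: 8.8
position: [0.5691, -0.2751, 0.0905]
tcp_rot: [[0.0, 1.0, 0.002], [1.0, -0.0, -0.003], [-0.003, 0.002, -1.0]]
force: [2.4, -4.7, -4.0]
opening: 0.314
grasp_force: 30.0
```

Emit:
{"fn": "servo_tool", "kwargs": {
  "targets": [
    {"offset": [0.001, 0, 0], "dr": [0, 0, 0]},
    {"offset": [0.002, 0, 0], "dr": [0, 0, 0]},
    {"offset": [0.003, 0, 0], "dr": [0, 0, 0]},
    {"offset": [0.004, 0, 0], "dr": [0, 0, 0]},
    {"offset": [0.004, 0, 0], "dr": [0, 0, 0]}
  ]
}}

```text
time_s: 9.22
position: [0.5691, -0.2718, 0.0905]
tcp_rot: [[-0.0, 1.0, 0.002], [1.0, 0.0, -0.004], [-0.004, 0.002, -1.0]]
force: [1.9, -6.0, -3.7]
opening: 0.315
grasp_force: 30.0
```

Emit:
{"fn": "servo_tool", "kwargs": {
  "targets": [
    {"offset": [0.001, 0, 0], "dr": [0, 0, 0]},
    {"offset": [0.002, 0, 0], "dr": [0, 0, 0]},
    {"offset": [0.003, 0, 0], "dr": [0, 0, 0]},
    {"offset": [0.003, 0, 0], "dr": [0, 0, 0]},
    {"offset": [0.003, 0, 0], "dr": [0, 0, 0]}
  ]
}}

```text
time_s: 9.63
position: [0.5691, -0.2692, 0.0905]
tcp_rot: [[-0.0, 1.0, 0.002], [1.0, 0.0, -0.005], [-0.005, 0.002, -1.0]]
force: [2.4, -7.0, -5.0]
opening: 0.313
grasp_force: 30.0
```

Emit:
{"fn": "servo_tool", "kwargs": {
  "targets": [
    {"offset": [0.001, 0, 0], "dr": [0, 0, 0]},
    {"offset": [0.002, 0, 0], "dr": [0, 0, 0]},
    {"offset": [0.002, 0, 0], "dr": [0, 0, 0]},
    {"offset": [0.002, 0, 0], "dr": [0, 0, 0]}
  ]
}}

```text
time_s: 9.97
position: [0.5691, -0.2675, 0.0905]
tcp_rot: [[-0.0, 1.0, 0.002], [1.0, 0.0, -0.006], [-0.006, 0.002, -1.0]]
force: [1.6, -7.8, -4.6]
opening: 0.315
grasp_force: 30.0
```

Run:
```python
from h import *
st(); d=snap('top','t3.png'); im=cv2.imread('pics/t3.png')
cv2.imwrite('pics/t3c.png',cv2.resize(im[130:290,330:510],None,fx=3.5,fy=3.5,interpolation=cv2.INTER_CUBIC))
print(proj(d,[(.571,-.2385,.026),(.571,-.054-.166,.026)]))
```

```text
t9.97 p [ 0.5691 -0.2675  0.0905] yaw 90.0 F [ 1.6 -7.8 -4.6] op 0.315 gf 30.0 q [-35.  40.  88.  -0.  52. -35.]
[[440.06591405 203.48151139]
 [432.33844005 203.63241688]]
```

View pics/t3c.png

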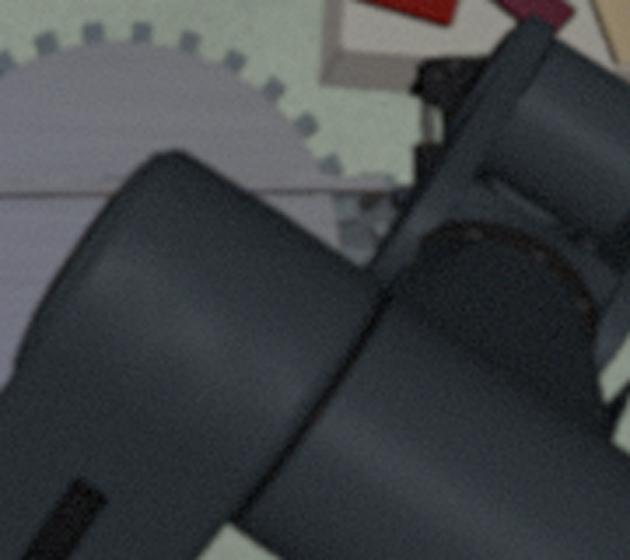

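The arm hides most of it, but the pinion side is at crop (365,230). At about 22.8 mm of travel the force rose to 7.8 N, so the teeth are butting on the spring. I'll leave the knob there, release it and rock the disc by the bar.

Emit:
{"fn": "servo_tool", "kwargs": {
  "targets": [
    {"offset": [-0.0005, 0, 0], "dr": [0, 0, 0]},
    {"offset": [-0.0005, 0, 0], "dr": [0, 0, 0]},
    {"offset": [-0.0005, 0, 0], "dr": [0, 0, 0]},
    {"offset": [-0.0005, 0, 0], "dr": [0, 0, 0]},
    {"offset": [-0.0005, 0, 0], "dr": [0, 0, 0]},
    {"offset": [-0.0005, 0, -0.03], "dr": [0, 0, 0]},
    {"offset": [-0.0005, 0, -0.065], "dr": [0, 0, 0]},
    {"offset": [-0.0005, 0, -0.1], "dr": [0, 0, 0]},
    {"offset": [-0.0005, 0, -0.1], "dr": [0, 0, 0]}
  ],
  "gripper": -1
}}

```text
time_s: 10.77
position: [0.5724, -0.267, 0.1981]
tcp_rot: [[-0.0, 1.0, 0.012], [1.0, 0.0, -0.008], [-0.008, 0.012, -1.0]]
force: [0.5, -1.6, 0.9]
opening: 0.913
grasp_force: 0.0
```

Run:
```python
from h import *
st(); plan((.571,-.054,.17,0)); d=snap('side','s4.png'); im=cv2.imread('pics/s4.png')
cv2.imwrite('pics/s4c.png',cv2.resize(im[110:290,190:350],None,fx=3.3,fy=3.3,interpolation=cv2.INTER_CUBIC))
```

```text
t10.77 p [ 0.5724 -0.267   0.1981] yaw 90.0 F [ 0.5 -1.6  0.9] op 0.913 gf 0.0 q [-35.  32.  83.   0.  64. -35.]
off [0.2132, -0.0017, 0.0264] dr [0.9, -0.2, 90.0] rows 13.0
```

View pics/s4c.png

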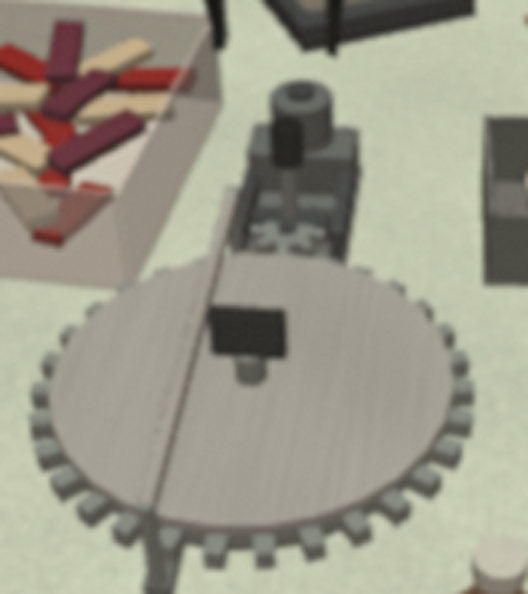

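The knob has advanced and the pinion (crop 290,238) is against the teeth. Next, the bar at crop (248,330).

Emit:
{"fn": "servo_tool", "kwargs": {
  "targets": [
    {"offset": [0.2135, 0.001, 0.02], "dr": [0, 0, 91]},
    {"offset": [0.2135, 0.001, 0.02], "dr": [0, 0, 91]},
    {"offset": [0.2135, 0.001, 0.02], "dr": [0, 0, 91]},
    {"offset": [0.2135, 0.001, 0.02], "dr": [0, 0, 91]},
    {"offset": [0.2135, 0.001, 0.02], "dr": [0, 0, 91]},
    {"offset": [0.2135, 0.001, 0.02], "dr": [0, 0, 91]},
    {"offset": [0.2135, 0.001, 0.02], "dr": [0, 0, 91]},
    {"offset": [0.2135, 0.001, 0.02], "dr": [0, 0, 91]},
    {"offset": [0.2135, 0.001, 0.02], "dr": [0, 0, 91]},
    {"offset": [0.2135, 0.001, 0.02], "dr": [0, 0, 91]},
    {"offset": [0.2135, 0.001, 0.02], "dr": [0, 0, 91]},
    {"offset": [0.2135, 0.001, 0.02], "dr": [0, 0, 91]},
    {"offset": [0.2135, 0.001, 0.02], "dr": [0, 0, 91]},
    {"offset": [0.2135, 0.001, 0.055], "dr": [0, 0, 91]},
    {"offset": [0.2135, 0.001, 0.09], "dr": [0, 0, 91]},
    {"offset": [0.2135, 0.001, 0.115], "dr": [0, 0, 91]},
    {"offset": [0.2135, 0.001, 0.118], "dr": [0, 0, 91]},
    {"offset": [0.2135, 0.001, 0.118], "dr": [0, 0, 91]},
    {"offset": [0.2135, 0.001, 0.118], "dr": [0, 0, 91]}
  ]
}}

```text
time_s: 12.4
position: [0.5699, -0.0513, 0.0729]
tcp_rot: [[1.0, -0.018, 0.0], [-0.018, -1.0, -0.0], [0.0, 0.0, -1.0]]
force: [-0.2, -0.2, 0.9]
opening: 1.0
grasp_force: 0.0
```

Emit:
{"fn": "servo_tool", "kwargs": {
  "targets": [
    {"offset": [0, 0, 0], "dr": [0, 0, 0]},
    {"offset": [0, 0, 0], "dr": [0, 0, 0]},
    {"offset": [0, 0, 0], "dr": [0, 0, 0]},
    {"offset": [0, 0, 0], "dr": [0, 0, 0]},
    {"offset": [0, 0, 0], "dr": [0, 0, 0]},
    {"offset": [0, 0, 0], "dr": [0, 0, 0]},
    {"offset": [0, 0, 0], "dr": [0, 0, 0]},
    {"offset": [0, 0, 0], "dr": [0, 0, 0]},
    {"offset": [0, 0, 0], "dr": [0, 0, 0]},
    {"offset": [0, 0, 0], "dr": [0, 0, 0]},
    {"offset": [0, 0, 0], "dr": [0, 0, 0]},
    {"offset": [0, 0, 0], "dr": [0, 0, 0]},
    {"offset": [0, 0, 0], "dr": [0, 0, 0]},
    {"offset": [0, 0, 0], "dr": [0, 0, 0]}
  ],
  "gripper": 0.9
}}

```text
time_s: 13.57
position: [0.5695, -0.0543, 0.0724]
tcp_rot: [[1.0, -0.016, -0.0], [-0.016, -1.0, -0.005], [-0.0, 0.005, -1.0]]
force: [-2.2, -9.0, -1.4]
opening: 0.158
grasp_force: 30.0
```

Run:
```python
from h import *
st(); print(np.round(bot.read_state()['moment'],2))
```

```text
t13.57 p [ 0.5695 -0.0543  0.0724] yaw -0.9 F [-2.2 -9.  -1.4] op 0.158 gf 30.0 q [-16.  38.  97.  -0.  45.  75.]
[-1.48  0.3  -0.04]
```

Emit:
{"fn": "servo_tool", "kwargs": {
  "targets": [
    {"offset": [0, 0.002, 0], "dr": [0, 0, 0]},
    {"offset": [0, 0.002, 0], "dr": [0, 0, 0.5]},
    {"offset": [0, 0.002, 0], "dr": [0, 0, 1]},
    {"offset": [0, 0.002, 0], "dr": [0, 0, 1.5]},
    {"offset": [0, 0.002, 0], "dr": [0, 0, 2]},
    {"offset": [0, 0.002, 0], "dr": [0, 0, 2.5]},
    {"offset": [0, 0.002, 0], "dr": [0, 0, 3]},
    {"offset": [0, 0.002, 0], "dr": [0, 0, 3]}
  ]
}}

```text
time_s: 14.23
position: [0.5695, -0.0543, 0.0724]
tcp_rot: [[0.998, -0.067, -0.0], [-0.067, -0.998, -0.003], [-0.0, 0.003, -1.0]]
force: [-1.4, -4.8, -2.0]
opening: 0.163
grasp_force: 30.6
```

Run:
```python
from h import *
st(); print(np.round(bot.read_state()['moment'],2))
```

```text
t14.23 p [ 0.5695 -0.0543  0.0724] yaw -3.8 F [-1.4 -4.8 -2. ] op 0.163 gf 30.6 q [-17.  38.  97.  -0.  45.  77.]
[-0.95  0.18  0.67]
```

Emit:
{"fn": "servo_tool", "kwargs": {
  "targets": [
    {"offset": [0, 0, 0], "dr": [0, 0, 0.5]},
    {"offset": [0, 0, 0], "dr": [0, 0, 1]},
    {"offset": [0, 0, 0], "dr": [0, 0, 1.5]},
    {"offset": [0, 0, 0], "dr": [0, 0, 2]},
    {"offset": [0, 0, 0], "dr": [0, 0, 2]}
  ]
}}

```text
time_s: 14.65
position: [0.5695, -0.0542, 0.0724]
tcp_rot: [[0.994, -0.105, -0.0], [-0.105, -0.994, -0.002], [-0.0, 0.002, -1.0]]
force: [-1.1, -6.2, -0.8]
opening: 0.16
grasp_force: 30.0
```

Run:
```python
from h import *
st(); print(np.round(bot.read_state()['moment'],2))
```

```text
t14.65 p [ 0.5695 -0.0542  0.0724] yaw -6.0 F [-1.1 -6.2 -0.8] op 0.160 gf 30.0 q [-17.  38.  97.  -0.  45.  80.]
[-1.    0.24 -0.08]
```

Emit:
{"fn": "servo_tool", "kwargs": {
  "targets": [
    {"offset": [0, 0, 0], "dr": [0, 0, 0.5]},
    {"offset": [0, 0, 0], "dr": [0, 0, 1]},
    {"offset": [0, 0, 0], "dr": [0, 0, 1.5]},
    {"offset": [0, 0, 0], "dr": [0, 0, 1.5]}
  ]
}}

```text
time_s: 14.98
position: [0.5695, -0.0542, 0.0724]
tcp_rot: [[0.991, -0.131, -0.0], [-0.131, -0.991, -0.002], [-0.0, 0.002, -1.0]]
force: [-0.8, -5.4, -1.8]
opening: 0.16
grasp_force: 30.0
```

Run:
```python
from h import *
st(); print(np.round(bot.read_state()['moment'],2)); d=snap('side','s5.png'); im=cv2.imread('pics/s5.png')
cv2.imwrite('pics/s5c.png',cv2.resize(im[140:210,230:330],None,fx=7,fy=7,interpolation=cv2.INTER_CUBIC))
```

```text
t14.98 p [ 0.5695 -0.0542  0.0724] yaw -7.5 F [-0.8 -5.4 -1.8] op 0.160 gf 30.0 q [-17.  38.  97.  -0.  45.  81.]
[-1.01  0.27 -0.01]
```

View pics/s5c.png

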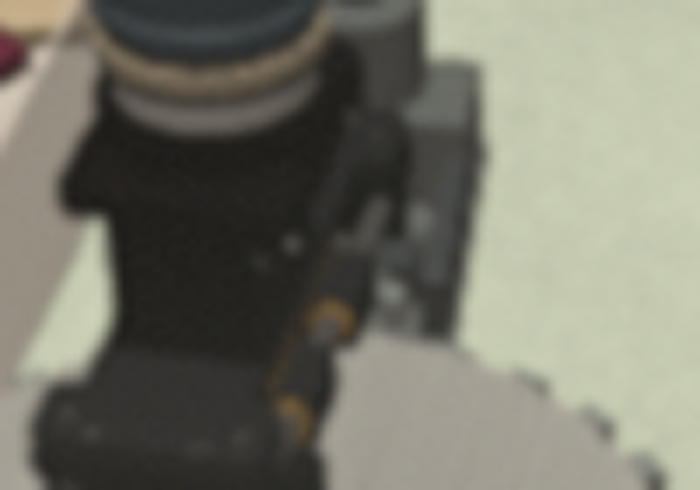

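The gripper hides the teeth. I'll keep turning gently and watch the moment.

Emit:
{"fn": "servo_tool", "kwargs": {
  "targets": [
    {"offset": [0, 0, 0], "dr": [0, 0, 0.5]},
    {"offset": [0, 0, 0], "dr": [0, 0, 1]},
    {"offset": [0, 0, 0], "dr": [0, 0, 1.5]},
    {"offset": [0, 0, 0], "dr": [0, 0, 2]}
  ]
}}

```text
time_s: 15.37
position: [0.5695, -0.0542, 0.0725]
tcp_rot: [[0.987, -0.163, -0.0], [-0.163, -0.987, -0.002], [0.0, 0.002, -1.0]]
force: [-0.6, -5.5, -2.2]
opening: 0.156
grasp_force: 30.3
```

Run:
```python
from h import *
st(); print(np.round(bot.read_state()['moment'],2))
```

```text
t15.37 p [ 0.5695 -0.0542  0.0725] yaw -9.4 F [-0.6 -5.5 -2.2] op 0.156 gf 30.3 q [-17.  38.  97.  -0.  45.  83.]
[-0.95  0.21  0.6 ]
```

Emit:
{"fn": "servo_tool", "kwargs": {
  "targets": [
    {"offset": [0, 0, 0], "dr": [0, 0, 0.5]},
    {"offset": [0, 0, 0], "dr": [0, 0, 1]},
    {"offset": [0, 0, 0], "dr": [0, 0, 1.5]}
  ]
}}

```text
time_s: 15.62
position: [0.5696, -0.0542, 0.0725]
tcp_rot: [[0.982, -0.188, -0.0], [-0.188, -0.982, -0.003], [0.0, 0.003, -1.0]]
force: [-0.5, -5.5, -1.2]
opening: 0.158
grasp_force: 31.1
```

Run:
```python
from h import *
st(); print(np.round(bot.read_state()['moment'],2))
```

```text
t15.62 p [ 0.5696 -0.0542  0.0725] yaw -10.8 F [-0.5 -5.5 -1.2] op 0.158 gf 31.1 q [-17.  38.  97.  -0.  45.  84.]
[-0.9   0.16  0.8 ]
```

The moment rises past about −9° and is near zero between −6° and −8°, which looks like tooth backlash, so probably in mesh. I'll turn back to the middle and release.

Emit:
{"fn": "servo_tool", "kwargs": {
  "targets": [
    {"offset": [0, 0, 0], "dr": [0, 0, -1]},
    {"offset": [0, 0, 0], "dr": [0, 0, -2]},
    {"offset": [0, 0, 0], "dr": [0, 0, -3]},
    {"offset": [0, 0, 0], "dr": [0, 0, -3]},
    {"offset": [0, 0, 0], "dr": [0, 0, -3]}
  ]
}}

```text
time_s: 16.03
position: [0.5695, -0.0542, 0.0724]
tcp_rot: [[0.99, -0.14, -0.0], [-0.14, -0.99, -0.002], [0.0, 0.002, -1.0]]
force: [-0.1, -4.8, -0.8]
opening: 0.162
grasp_force: 30.0
```

Run:
```python
from h import *
st(); print(np.round(bot.read_state()['moment'],2))
```

```text
t16.03 p [ 0.5695 -0.0542  0.0724] yaw -8.0 F [-0.1 -4.8 -0.8] op 0.162 gf 30.0 q [-17.  38.  97.  -0.  45.  82.]
[-1.01  0.24  0.04]
```

Emit:
{"fn": "servo_tool", "kwargs": {
  "targets": [
    {"offset": [0, 0, 0], "dr": [0, 0, 0]},
    {"offset": [0, 0, 0], "dr": [0, 0, 0]},
    {"offset": [0, 0, 0], "dr": [0, 0, 0]},
    {"offset": [0, 0, 0], "dr": [0, 0, 0]},
    {"offset": [0, 0, 0], "dr": [0, 0, 0]},
    {"offset": [0, 0, -0.03], "dr": [0, 0, 0]},
    {"offset": [0, 0, -0.065], "dr": [0, 0, 0]},
    {"offset": [0, 0, -0.1], "dr": [0, 0, 0]},
    {"offset": [0, 0, -0.12], "dr": [0, 0, 0]},
    {"offset": [0, 0, -0.12], "dr": [0, 0, 0]},
    {"offset": [0, 0, -0.12], "dr": [0, 0, 0]}
  ],
  "gripper": -1
}}

```text
time_s: 16.95
position: [0.5702, -0.0532, 0.1939]
tcp_rot: [[0.99, -0.139, 0.003], [-0.139, -0.99, -0.001], [0.003, 0.0, -1.0]]
force: [-0.8, 0.5, -0.0]
opening: 0.91
grasp_force: 0.0
```

Run:
```python
from h import *
st(); plan((.569,-.268,.19,90),(.569,-.268,.0905,90))
```

```text
t16.95 p [ 0.5702 -0.0532  0.1939] yaw -8.0 F [-0.8  0.5 -0. ] op 0.910 gf 0.0 q [-17.  28.  92.   0.  60.  81.]
off [0.0287, 0.2129, 0.0041] dr [0.2, -0.1, -98.0] rows 14.0
off [0.0284, 0.2128, 0.1036] dr [0.2, -0.1, -98.0] rows 14.0
```

Emit:
{"fn": "servo_tool", "kwargs": {
  "targets": [
    {"offset": [0.0285, 0.213, 0.0], "dr": [0, 0, -98]},
    {"offset": [0.0285, 0.213, 0.0], "dr": [0, 0, -98]},
    {"offset": [0.0285, 0.213, 0.0], "dr": [0, 0, -98]},
    {"offset": [0.0285, 0.213, 0.0], "dr": [0, 0, -98]},
    {"offset": [0.0285, 0.213, 0.0], "dr": [0, 0, -98]},
    {"offset": [0.0285, 0.213, 0.0], "dr": [0, 0, -98]},
    {"offset": [0.0285, 0.213, 0.0], "dr": [0, 0, -98]},
    {"offset": [0.0285, 0.213, 0.0], "dr": [0, 0, -98]},
    {"offset": [0.0285, 0.213, 0.0], "dr": [0, 0, -98]},
    {"offset": [0.0285, 0.213, 0.0], "dr": [0, 0, -98]},
    {"offset": [0.0285, 0.213, 0.0], "dr": [0, 0, -98]},
    {"offset": [0.0285, 0.213, 0.0], "dr": [0, 0, -98]},
    {"offset": [0.0285, 0.213, 0.0], "dr": [0, 0, -98]},
    {"offset": [0.0285, 0.213, 0.0], "dr": [0, 0, -98]},
    {"offset": [0.0285, 0.213, 0.035], "dr": [0, 0, -98]},
    {"offset": [0.0285, 0.213, 0.07], "dr": [0, 0, -98]},
    {"offset": [0.0285, 0.213, 0.095], "dr": [0, 0, -98]},
    {"offset": [0.0285, 0.213, 0.1025], "dr": [0, 0, -98]},
    {"offset": [0.0285, 0.213, 0.1025], "dr": [0, 0, -98]}
  ]
}}

```text
time_s: 18.53
position: [0.5654, -0.2663, 0.0859]
tcp_rot: [[0.001, 1.0, -0.007], [1.0, -0.001, 0.005], [0.005, -0.007, -1.0]]
force: [-0.6, 0.4, -0.4]
opening: 1.002
grasp_force: 0.0
```

Emit:
{"fn": "servo_tool", "kwargs": {
  "targets": [
    {"offset": [0, 0, 0], "dr": [0, 0, 0]},
    {"offset": [0, 0, 0], "dr": [0, 0, 0]},
    {"offset": [0, 0, 0], "dr": [0, 0, 0]},
    {"offset": [0, 0, 0], "dr": [0, 0, 0]},
    {"offset": [0, 0, 0], "dr": [0, 0, 0]},
    {"offset": [0, 0, 0], "dr": [0, 0, 0]},
    {"offset": [0, 0, 0], "dr": [0, 0, 0]},
    {"offset": [0, 0, 0], "dr": [0, 0, 0]},
    {"offset": [0, 0, 0], "dr": [0, 0, 0]},
    {"offset": [0, 0, 0], "dr": [0, 0, 0]},
    {"offset": [0, 0, 0], "dr": [0, 0, 0]},
    {"offset": [0, 0, 0], "dr": [0, 0, 0]}
  ],
  "gripper": 0.8
}}

```text
time_s: 19.53
position: [0.5691, -0.2682, 0.0901]
tcp_rot: [[0.0, 1.0, 0.002], [1.0, -0.0, -0.0], [-0.0, 0.002, -1.0]]
force: [4.3, 0.6, -2.2]
opening: 0.312
grasp_force: 30.0
```

Emit:
{"fn": "servo_tool", "kwargs": {
  "targets": [
    {"offset": [0.001, 0, 0], "dr": [0, 0, 0]},
    {"offset": [0.002, 0, 0], "dr": [0, 0, 0]},
    {"offset": [0.003, 0, 0], "dr": [0, 0, 0]},
    {"offset": [0.003, 0, 0], "dr": [0, 0, 0]},
    {"offset": [0.003, 0, 0], "dr": [0, 0, 0]}
  ]
}}

```text
time_s: 19.95
position: [0.5691, -0.2673, 0.0901]
tcp_rot: [[0.0, 1.0, 0.003], [1.0, -0.0, -0.004], [-0.004, 0.003, -1.0]]
force: [3.6, -5.1, -3.8]
opening: 0.315
grasp_force: 30.0
```

Emit:
{"fn": "servo_tool", "kwargs": {
  "targets": [
    {"offset": [0.001, 0, 0], "dr": [0, 0, 0]},
    {"offset": [0.002, 0, 0], "dr": [0, 0, 0]},
    {"offset": [0.003, 0, 0], "dr": [0, 0, 0]},
    {"offset": [0.004, 0, 0], "dr": [0, 0, 0]},
    {"offset": [0.004, 0, 0], "dr": [0, 0, 0]}
  ]
}}

```text
time_s: 20.37
position: [0.5691, -0.2635, 0.0901]
tcp_rot: [[0.0, 1.0, 0.003], [1.0, -0.0, -0.004], [-0.004, 0.003, -1.0]]
force: [4.1, -5.9, -3.7]
opening: 0.314
grasp_force: 30.0
```

Travel is 26.8 mm, past the 25 mm stop, with low force, so it is meshed. Pushing home.

Emit:
{"fn": "servo_tool", "kwargs": {
  "targets": [
    {"offset": [0.001, 0, 0], "dr": [0, 0, 0]},
    {"offset": [0.002, 0, 0], "dr": [0, 0, 0]},
    {"offset": [0.003, 0, 0], "dr": [0, 0, 0]},
    {"offset": [0.004, 0, 0], "dr": [0, 0, 0]},
    {"offset": [0.004, 0, 0], "dr": [0, 0, 0]},
    {"offset": [0.005, 0, 0], "dr": [0, 0, 0]},
    {"offset": [0.005, 0, 0], "dr": [0, 0, 0]}
  ]
}}

```text
time_s: 20.95
position: [0.5692, -0.2634, 0.0901]
tcp_rot: [[-0.001, 1.0, 0.003], [1.0, 0.001, -0.012], [-0.012, 0.003, -1.0]]
force: [2.0, -16.0, -8.6]
opening: 0.313
grasp_force: 30.0
```

It stopped at 16 N. I'll relax, release and measure the knob before doing anything more.

Emit:
{"fn": "servo_tool", "kwargs": {
  "targets": [
    {"offset": [-0.003, 0, 0], "dr": [0, 0, 0]},
    {"offset": [-0.005, 0, 0], "dr": [0, 0, 0]},
    {"offset": [-0.005, 0, 0], "dr": [0, 0, 0]}
  ]
}}

```text
time_s: 21.2
position: [0.5692, -0.2635, 0.0901]
tcp_rot: [[0.001, 1.0, 0.003], [1.0, -0.001, -0.003], [-0.003, 0.003, -1.0]]
force: [4.6, -4.5, -4.5]
opening: 0.312
grasp_force: 30.0
```

Emit:
{"fn": "servo_tool", "kwargs": {
  "targets": [
    {"offset": [0, 0, 0], "dr": [0, 0, 0]},
    {"offset": [0, 0, 0], "dr": [0, 0, 0]},
    {"offset": [0, 0, 0], "dr": [0, 0, 0]},
    {"offset": [0, 0, 0], "dr": [0, 0, 0]},
    {"offset": [0, 0, 0], "dr": [0, 0, 0]},
    {"offset": [0, 0, -0.03], "dr": [0, 0, 0]},
    {"offset": [0, 0, -0.065], "dr": [0, 0, 0]},
    {"offset": [0, 0, -0.1], "dr": [0, 0, 0]},
    {"offset": [0, -0.04, -0.12], "dr": [0, 0, 0]},
    {"offset": [0, -0.08, -0.12], "dr": [0, 0, 0]},
    {"offset": [0, -0.12, -0.12], "dr": [0, 0, 0]},
    {"offset": [0, -0.12, -0.12], "dr": [0, 0, 0]}
  ],
  "gripper": -1
}}

```text
time_s: 22.2
position: [0.4392, -0.2568, 0.2092]
tcp_rot: [[0.002, 1.0, -0.01], [1.0, -0.002, 0.007], [0.007, -0.01, -1.0]]
force: [-0.1, 0.8, -0.2]
opening: 0.993
grasp_force: 0.0
```

Run:
```python
from h import *
st(); d=snap('top','t6.png'); e=snap('side','s6.png')
a=cv2.imread('pics/t6.png')[150:250,410:530]; b=cv2.imread('pics/s6.png')[120:210,230:320]; c=cv2.imread('pics/top0.png')[150:250,410:530]; f=cv2.imread('pics/side0.png')[120:210,230:320]
r=lambda i:cv2.resize(i,(400,300) if i.shape[1]==120 else (400,300),interpolation=cv2.INTER_CUBIC)
cv2.imwrite('pics/c6.png',np.vstack([np.hstack([r(c),r(f)]),np.hstack([r(a),r(b)])]))
print('side',[proj(e,(.569,y,.126))[0].round(1).tolist() for y in (-.2915,-.2665,-.2615)],'top',[proj(d,(.569,y,.126))[0].round(1).tolist() for y in (-.2915,-.2665,-.2615)])
```

```text
t22.20 p [ 0.4392 -0.2568  0.2092] yaw 89.9 F [-0.1  0.8 -0.2] op 0.993 gf 0.0 q [-43.  23.  99.  -0.  59. -43.]
side [[277.4, 142.6], [276.2, 147.6], [275.9, 148.6]] top [[472.2, 196.7], [460.9, 197.0], [458.7, 197.0]]
```

View pics/c6.png

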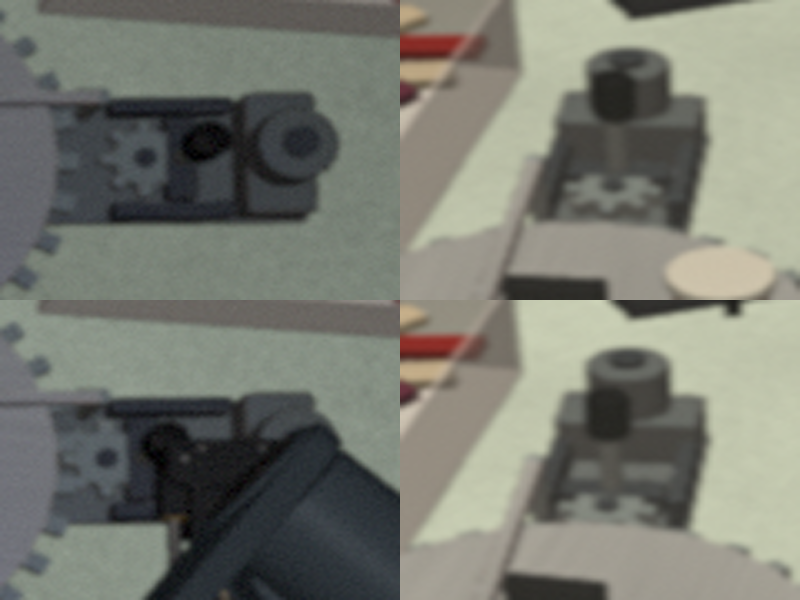

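The pinion hub moved from crop x 146 to 107, about 28 mm, and interleaves with the teeth, so it is meshed. Whether the knob is fully home is still open, so I'll measure it without the arm in the way while moving towards the near bottle.

Emit:
{"fn": "servo_tool", "kwargs": {
  "targets": [
    {"offset": [0.474, -0.052, -0.02], "dr": [0, 0, 90]},
    {"offset": [0.474, -0.052, -0.02], "dr": [0, 0, 90]},
    {"offset": [0.474, -0.052, -0.02], "dr": [0, 0, 90]},
    {"offset": [0.474, -0.052, -0.02], "dr": [0, 0, 90]},
    {"offset": [0.474, -0.052, -0.02], "dr": [0, 0, 90]},
    {"offset": [0.474, -0.052, -0.02], "dr": [0, 0, 90]},
    {"offset": [0.474, -0.052, -0.02], "dr": [0, 0, 90]},
    {"offset": [0.474, -0.052, -0.02], "dr": [0, 0, 90]},
    {"offset": [0.474, -0.052, -0.02], "dr": [0, 0, 90]},
    {"offset": [0.474, -0.052, -0.02], "dr": [0, 0, 90]},
    {"offset": [0.474, -0.052, -0.02], "dr": [0, 0, 90]},
    {"offset": [0.474, -0.052, -0.02], "dr": [0, 0, 90]},
    {"offset": [0.474, -0.052, -0.02], "dr": [0, 0, 90]},
    {"offset": [0.474, -0.052, -0.02], "dr": [0, 0, 90]},
    {"offset": [0.474, -0.052, -0.02], "dr": [0, 0, 90]},
    {"offset": [0.474, -0.052, -0.02], "dr": [0, 0, 90]}
  ]
}}

```text
time_s: 23.63
position: [0.3973, 0.2149, 0.2303]
tcp_rot: [[1.0, 0.003, 0.002], [0.003, -1.0, 0.001], [0.002, -0.001, -1.0]]
force: [-0.9, 0.4, -0.5]
opening: 1.0
grasp_force: 0.0
```

Run:
```python
from h import *
st(); d=snap('top','t7.png'); e=snap('side','s7.png')
o=cv2.imread('pics/top0.png'); n=cv2.imread('pics/t7.png')
def match(o,n,x0,x1,y0,y1,w=30,h=4):
    T=o[y0:y1,x0:x1]; S=n[y0-h:y1+h,x0-w:x1+w]
    r=cv2.matchTemplate(cv2.resize(S,None,fx=8,fy=8,interpolation=3),cv2.resize(T,None,fx=8,fy=8,interpolation=3),cv2.TM_CCOEFF_NORMED)
    _,m,_,p=cv2.minMaxLoc(r); return p[0]/8-w,p[1]/8-h,round(m,3)
k=match(o,n,466,479,190,204); g=match(o,n,441,460,187,205)
print('knob',k,'pinion',g)
f=lambda u,v,z,k:(at_z(d,u+k[0],v+k[1],z)-at_z(d,u,v,z)).round(4)
print(f(472,197,.126,k),f(453,197,.026,g))
o=cv2.imread('pics/side0.png'); n=cv2.imread('pics/s7.png')
print('side knob',match(o,n,272,284,137,155,8,15))
cv2.imwrite('pics/c7.png',np.vstack([cv2.resize(cv2.imread('pics/t7.png')[140:250,390:530],(760,597),interpolation=3)]))
plan((.388,.2166,.139,0))
```

```text
t23.63 p [0.3973 0.2149 0.2303] yaw 0.1 F [-0.9  0.4 -0.5] op 1.000 gf 0.0 q [ 14.  16. 106.   0.  58. 104.]
knob (-12.0, 0.0, 0.907) pinion (-12.0, 0.0, 0.872)
[0.0005 0.0266 0.    ] [0.0006 0.0287 0.    ]
side knob (-1.0, 2.0, 0.856)
off [-0.0092, -0.0029, 0.0911] dr [-0.0, -0.0, 0.1] rows 3.0
```

View pics/c7.png

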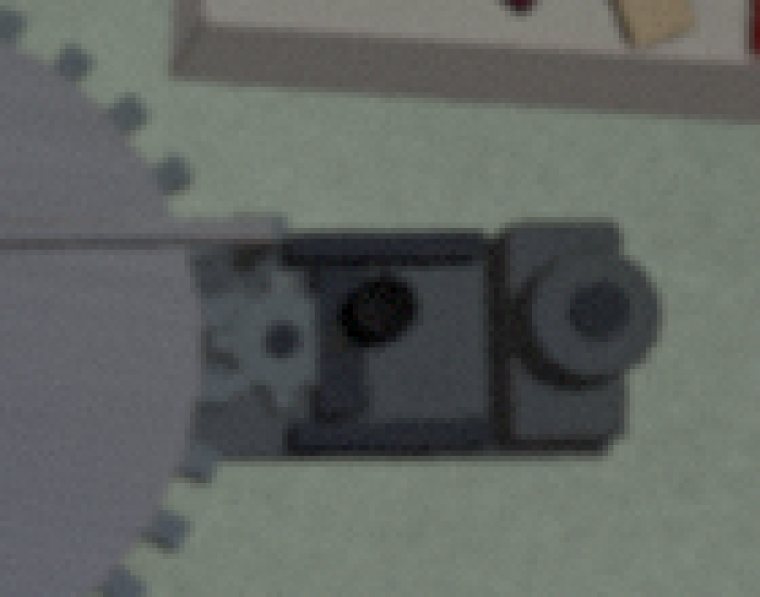

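Knob to pinion-hub distance is unchanged (17.7 px before and after), so the spring is uncompressed and the 16 N stop was the real end stop. The force ramp also fits: the butted spring spanned about 15.5–22.8 mm of my travel, meaning the knob started about 3 mm in. It is home and meshed. Now bottle1.

Emit:
{"fn": "servo_tool", "kwargs": {
  "targets": [
    {"offset": [-0.009, -0.002, 0.03], "dr": [0, 0, 0]},
    {"offset": [-0.009, -0.002, 0.06], "dr": [0, 0, 0]},
    {"offset": [-0.009, -0.002, 0.085], "dr": [0, 0, 0]},
    {"offset": [-0.009, -0.002, 0.091], "dr": [0, 0, 0]},
    {"offset": [-0.009, -0.002, 0.091], "dr": [0, 0, 0]}
  ]
}}

```text
time_s: 24.15
position: [0.3866, 0.2143, 0.1377]
tcp_rot: [[1.0, -0.001, -0.004], [-0.001, -1.0, -0.001], [-0.004, 0.001, -1.0]]
force: [-0.7, -0.5, -0.1]
opening: 1.003
grasp_force: 0.0
```

Emit:
{"fn": "servo_tool", "kwargs": {
  "targets": [
    {"offset": [0, 0, 0], "dr": [0, 0, 0]},
    {"offset": [0, 0, 0], "dr": [0, 0, 0]},
    {"offset": [0, 0, 0], "dr": [0, 0, 0]},
    {"offset": [0, 0, 0], "dr": [0, 0, 0]},
    {"offset": [0, 0, 0], "dr": [0, 0, 0]},
    {"offset": [0, 0, 0], "dr": [0, 0, 0]},
    {"offset": [0, 0, 0], "dr": [0, 0, 0]},
    {"offset": [0, 0, 0], "dr": [0, 0, 0]},
    {"offset": [0, 0, 0], "dr": [0, 0, 0]},
    {"offset": [0, 0, 0], "dr": [0, 0, 0]},
    {"offset": [0, 0, 0], "dr": [0, 0, 0]},
    {"offset": [0, 0, 0], "dr": [0, 0, 0]},
    {"offset": [0, 0, 0], "dr": [0, 0, 0]}
  ],
  "gripper": 0.8
}}

```text
time_s: 25.23
position: [0.3873, 0.215, 0.1391]
tcp_rot: [[1.0, -0.0, 0.0], [-0.0, -1.0, 0.0], [0.0, -0.0, -1.0]]
force: [-0.5, 0.7, 1.1]
opening: 0.341
grasp_force: 30.0
```

Run:
```python
from h import *
st(); plan((.388,.2166,.25,0),(.660,-.100,.25,0),(.660,-.006,.25,0))
```

```text
t25.23 p [0.3873 0.215  0.1391] yaw -0.0 F [-0.5  0.7  1.1] op 0.341 gf 30.0 q [ 15.  25. 112.   0.  43. 105.]
off [0.0007, -0.0016, -0.1109] dr [-0.0, -0.0, -0.0] rows 3.0
off [0.2728, 0.3149, -0.1109] dr [-0.0, -0.0, -0.0] rows 11.0
off [0.2728, 0.2209, -0.1109] dr [-0.0, -0.0, -0.0] rows 9.0
```

Emit:
{"fn": "servo_tool", "kwargs": {
  "targets": [
    {"offset": [0, 0, -0.015], "dr": [0, 0, 0]},
    {"offset": [0, 0, -0.04], "dr": [0, 0, 0]},
    {"offset": [0, 0, -0.07], "dr": [0, 0, 0]},
    {"offset": [0, 0, -0.1], "dr": [0, 0, 0]},
    {"offset": [0.005, 0.006, -0.128], "dr": [0, 0, 0]},
    {"offset": [0.018, 0.02, -0.14], "dr": [0, 0, 0]},
    {"offset": [0.037, 0.043, -0.14], "dr": [0, 0, 0]},
    {"offset": [0.057, 0.066, -0.14], "dr": [0, 0, 0]},
    {"offset": [0.077, 0.089, -0.14], "dr": [0, 0, 0]},
    {"offset": [0.097, 0.112, -0.14], "dr": [0, 0, 0]},
    {"offset": [0.117, 0.135, -0.14], "dr": [0, 0, 0]},
    {"offset": [0.137, 0.158, -0.14], "dr": [0, 0, 0]},
    {"offset": [0.157, 0.181, -0.14], "dr": [0, 0, 0]},
    {"offset": [0.177, 0.204, -0.14], "dr": [0, 0, 0]},
    {"offset": [0.197, 0.227, -0.14], "dr": [0, 0, 0]},
    {"offset": [0.217, 0.25, -0.14], "dr": [0, 0, 0]},
    {"offset": [0.237, 0.273, -0.14], "dr": [0, 0, 0]},
    {"offset": [0.255, 0.294, -0.14], "dr": [0, 0, 0]},
    {"offset": [0.267, 0.31, -0.14], "dr": [0, 0, 0]},
    {"offset": [0.272, 0.316, -0.14], "dr": [0, 0, 0]}
  ]
}}

```text
time_s: 26.9
position: [0.6601, -0.1042, 0.2772]
tcp_rot: [[1.0, -0.003, -0.001], [-0.003, -1.0, -0.001], [-0.001, 0.001, -1.0]]
force: [0.5, -0.0, -2.3]
opening: 0.342
grasp_force: 30.0
```

Run:
```python
from h import *
st(); plan((.659,-.101,.186,0))
d=snap('side','s8.png')
```

```text
t26.90 p [ 0.6601 -0.1042  0.2772] yaw -0.2 F [ 0.5 -0.  -2.3] op 0.342 gf 30.0 q [-18.  31.  72.  -0.  78.  72.]
off [-0.001, -0.0033, 0.0912] dr [0.1, 0.1, -0.2] rows 3.0
```

View pics/s8.png

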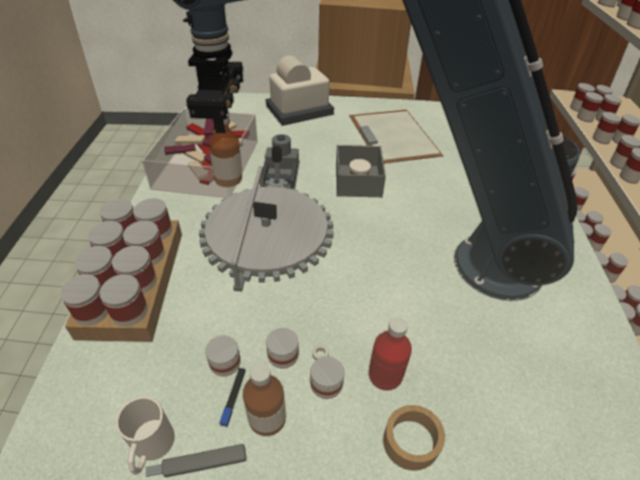

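The bottle hangs upright in the gripper (225,155), and the other stock is unmoved. Lowering it behind the rail.

Emit:
{"fn": "servo_tool", "kwargs": {
  "targets": [
    {"offset": [0, -0.001, 0.02], "dr": [0, 0, 0]},
    {"offset": [0, -0.001, 0.045], "dr": [0, 0, 0]},
    {"offset": [0, -0.001, 0.068], "dr": [0, 0, 0]},
    {"offset": [0, -0.001, 0.082], "dr": [0, 0, 0]},
    {"offset": [0, -0.001, 0.088], "dr": [0, 0, 0]},
    {"offset": [0, -0.001, 0.091], "dr": [0, 0, 0]},
    {"offset": [0, -0.001, 0.093], "dr": [0, 0, 0]},
    {"offset": [0, -0.001, 0.094], "dr": [0, 0, 0]},
    {"offset": [0, -0.001, 0.094], "dr": [0, 0, 0]}
  ]
}}

```text
time_s: 27.7
position: [0.6597, -0.1002, 0.1861]
tcp_rot: [[1.0, -0.0, 0.002], [-0.0, -1.0, -0.001], [0.002, 0.001, -1.0]]
force: [0.3, 0.5, -3.5]
opening: 0.341
grasp_force: 30.0
```

Emit:
{"fn": "servo_tool", "kwargs": {
  "targets": [
    {"offset": [0, 0, 0.001], "dr": [0, 0, 0]},
    {"offset": [0, 0, 0.002], "dr": [0, 0, 0]},
    {"offset": [0, 0, 0.003], "dr": [0, 0, 0]},
    {"offset": [0, 0, 0.003], "dr": [0, 0, 0]}
  ]
}}

```text
time_s: 28.03
position: [0.6605, -0.1003, 0.184]
tcp_rot: [[1.0, -0.0, 0.004], [-0.0, -1.0, -0.001], [0.004, 0.001, -1.0]]
force: [0.1, 0.6, 5.8]
opening: 0.34
grasp_force: 30.0
```

Touched down. I'll open partly, rise and go to bottle0.

Emit:
{"fn": "servo_tool", "kwargs": {
  "targets": [
    {"offset": [0, 0, -0.0015], "dr": [0, 0, 0]},
    {"offset": [0, 0, -0.0015], "dr": [0, 0, 0]},
    {"offset": [0, 0, -0.0015], "dr": [0, 0, 0]},
    {"offset": [0, 0, -0.0015], "dr": [0, 0, 0]},
    {"offset": [0, 0, -0.0015], "dr": [0, 0, 0]},
    {"offset": [0, 0, -0.0015], "dr": [0, 0, 0]},
    {"offset": [0, 0, -0.02], "dr": [0, 0, 0]},
    {"offset": [0, 0, -0.05], "dr": [0, 0, 0]},
    {"offset": [0, 0, -0.08], "dr": [0, 0, 0]},
    {"offset": [0, 0, -0.08], "dr": [0, 0, 0]},
    {"offset": [0, 0, -0.08], "dr": [0, 0, 0]}
  ],
  "gripper": -1
}}

```text
time_s: 28.95
position: [0.6604, -0.1006, 0.2646]
tcp_rot: [[1.0, -0.0, 0.005], [-0.0, -1.0, -0.002], [0.005, 0.002, -1.0]]
force: [0.8, -0.0, -0.4]
opening: 0.988
grasp_force: 0.0
```

Run:
```python
from h import *
st(); plan((.507,.4105,.20,0),(.507,.4105,.139,0),(.53,.385,.139,0))
```

```text
t28.95 p [ 0.6604 -0.1006  0.2646] yaw -0.0 F [ 0.8 -0.  -0.4] op 0.988 gf 0.0 q [-18.  31.  73.  -0.  76.  72.]
off [-0.1539, -0.5112, 0.0629] dr [0.1, -0.3, -0.0] rows 13.0
off [-0.1542, -0.5113, 0.1239] dr [0.1, -0.3, -0.0] rows 14.0
off [-0.1312, -0.4858, 0.1241] dr [0.1, -0.3, -0.0] rows 13.0
```

Emit:
{"fn": "servo_tool", "kwargs": {
  "targets": [
    {"offset": [-0.154, -0.511, 0.04], "dr": [0, 0, 0]},
    {"offset": [-0.154, -0.511, 0.04], "dr": [0, 0, 0]},
    {"offset": [-0.154, -0.511, 0.04], "dr": [0, 0, 0]},
    {"offset": [-0.154, -0.511, 0.04], "dr": [0, 0, 0]},
    {"offset": [-0.154, -0.511, 0.04], "dr": [0, 0, 0]},
    {"offset": [-0.154, -0.511, 0.04], "dr": [0, 0, 0]},
    {"offset": [-0.154, -0.511, 0.04], "dr": [0, 0, 0]},
    {"offset": [-0.154, -0.511, 0.04], "dr": [0, 0, 0]},
    {"offset": [-0.154, -0.511, 0.04], "dr": [0, 0, 0]},
    {"offset": [-0.154, -0.511, 0.04], "dr": [0, 0, 0]},
    {"offset": [-0.154, -0.511, 0.04], "dr": [0, 0, 0]},
    {"offset": [-0.154, -0.511, 0.04], "dr": [0, 0, 0]},
    {"offset": [-0.154, -0.511, 0.04], "dr": [0, 0, 0]},
    {"offset": [-0.154, -0.511, 0.04], "dr": [0, 0, 0]},
    {"offset": [-0.154, -0.511, 0.04], "dr": [0, 0, 0]}
  ]
}}

```text
time_s: 30.2
position: [0.5031, 0.4121, 0.2199]
tcp_rot: [[1.0, 0.004, -0.003], [0.004, -1.0, -0.002], [-0.003, 0.002, -1.0]]
force: [1.2, -0.3, -0.7]
opening: 1.001
grasp_force: 0.0
```

Run:
```python
from h import *
st(); plan((.507,.4105,.139,0)); snap('top','t9.png'); snap('side','s9.png')
for c,a,b in (('top','top0','t9'),('side','s8','s9')):
    o=cv2.imread(f'pics/{a}.png'); n=cv2.imread(f'pics/{b}.png')
    for nm,u,v in {'top':[('A',214,193),('B',225,238),('C',201,276)],'side':[('A',222,348),('B',282,342),('C',327,372),('b0',262,395),('roll',320,353),('marker',232,395),('red',390,360)]}[c]:
        T=o[v-13:v+13,u-13:u+13]; S=n[v-33:v+33,u-33:u+33]; r=cv2.matchTemplate(S,T,cv2.TM_CCOEFF_NORMED); _,m,_,p=cv2.minMaxLoc(r); print(c,nm,p[0]-20,p[1]-20,round(m,2))
```

```text
t30.20 p [0.5031 0.4121 0.2199] yaw 0.2 F [ 1.2 -0.3 -0.7] op 1.001 gf 0.0 q [ 30.  32.  78.  -0.  70. 119.]
off [0.0042, 0.0014, 0.0809] dr [0.1, 0.2, 0.2] rows 2.0
top A 0 0 0.99
top B 0 0 0.99
top C 0 0 0.99
side A -19 -20 0.72
side B 20 -20 0.47
side C 0 0 0.99
side b0 -2 -11 0.32
side roll 0 0 1.0
side marker 0 1 0.98
side red 0 0 1.0
```

Emit:
{"fn": "servo_tool", "kwargs": {
  "targets": [
    {"offset": [0, 0, 0.03], "dr": [0, 0, 0]},
    {"offset": [0, 0, 0.06], "dr": [0, 0, 0]},
    {"offset": [0, 0, 0.08], "dr": [0, 0, 0]},
    {"offset": [0, 0, 0.084], "dr": [0, 0, 0]},
    {"offset": [0, 0, 0.084], "dr": [0, 0, 0]}
  ]
}}

```text
time_s: 30.72
position: [0.505, 0.4086, 0.1362]
tcp_rot: [[1.0, -0.003, -0.004], [-0.003, -1.0, -0.002], [-0.004, 0.002, -1.0]]
force: [-0.3, -0.7, 0.6]
opening: 0.999
grasp_force: 0.0
```

Emit:
{"fn": "servo_tool", "kwargs": {
  "targets": [
    {"offset": [0, 0, 0], "dr": [0, 0, 0]},
    {"offset": [0, 0, 0], "dr": [0, 0, 0]},
    {"offset": [0, 0, 0], "dr": [0, 0, 0]},
    {"offset": [0, 0, 0], "dr": [0, 0, 0]},
    {"offset": [0, 0, 0], "dr": [0, 0, 0]},
    {"offset": [0, 0, 0], "dr": [0, 0, 0]},
    {"offset": [0, 0, 0], "dr": [0, 0, 0]},
    {"offset": [0, 0, 0], "dr": [0, 0, 0]},
    {"offset": [0, 0, 0], "dr": [0, 0, 0]},
    {"offset": [0, 0, 0], "dr": [0, 0, 0]},
    {"offset": [0, 0, 0], "dr": [0, 0, 0]},
    {"offset": [0, 0, 0], "dr": [0, 0, 0]},
    {"offset": [0, 0, 0], "dr": [0, 0, 0]}
  ],
  "gripper": 0.8
}}

```text
time_s: 31.8
position: [0.5054, 0.4111, 0.1381]
tcp_rot: [[1.0, -0.0, 0.0], [-0.0, -1.0, 0.0], [0.0, -0.0, -1.0]]
force: [0.3, 1.4, 0.3]
opening: 0.335
grasp_force: 30.0
```

Run:
```python
from h import *
st(); plan((.660,-.004,.25,0))
```

```text
t31.80 p [0.5054 0.4111 0.1381] yaw -0.0 F [0.3 1.4 0.3] op 0.335 gf 30.0 q [ 29.  38.  82.   0.  60. 119.]
off [0.1548, 0.4149, -0.112] dr [-0.0, -0.0, -0.0] rows 11.0
```

Emit:
{"fn": "servo_tool", "kwargs": {
  "targets": [
    {"offset": [0, 0, -0.015], "dr": [0, 0, 0]},
    {"offset": [0, 0, -0.04], "dr": [0, 0, 0]},
    {"offset": [0, 0, -0.07], "dr": [0, 0, 0]},
    {"offset": [0, 0, -0.1], "dr": [0, 0, 0]},
    {"offset": [0.003, 0.008, -0.122], "dr": [0, 0, 0]},
    {"offset": [0.009, 0.025, -0.13], "dr": [0, 0, 0]},
    {"offset": [0.02, 0.053, -0.13], "dr": [0, 0, 0]},
    {"offset": [0.032, 0.085, -0.13], "dr": [0, 0, 0]},
    {"offset": [0.044, 0.118, -0.13], "dr": [0, 0, 0]},
    {"offset": [0.057, 0.152, -0.13], "dr": [0, 0, 0]},
    {"offset": [0.07, 0.186, -0.13], "dr": [0, 0, 0]},
    {"offset": [0.083, 0.22, -0.13], "dr": [0, 0, 0]},
    {"offset": [0.096, 0.254, -0.13], "dr": [0, 0, 0]},
    {"offset": [0.109, 0.288, -0.13], "dr": [0, 0, 0]},
    {"offset": [0.122, 0.322, -0.13], "dr": [0, 0, 0]},
    {"offset": [0.134, 0.355, -0.13], "dr": [0, 0, 0]},
    {"offset": [0.144, 0.383, -0.13], "dr": [0, 0, 0]},
    {"offset": [0.151, 0.403, -0.13], "dr": [0, 0, 0]},
    {"offset": [0.155, 0.414, -0.13], "dr": [0, 0, 0]},
    {"offset": [0.155, 0.414, -0.13], "dr": [0, 0, 0]}
  ]
}}

```text
time_s: 33.47
position: [0.6603, -0.0061, 0.2667]
tcp_rot: [[1.0, -0.004, -0.002], [-0.004, -1.0, -0.001], [-0.002, 0.001, -1.0]]
force: [0.2, 0.1, -3.5]
opening: 0.34
grasp_force: 30.0
```

Emit:
{"fn": "servo_tool", "kwargs": {
  "targets": [
    {"offset": [0, 0, 0.02], "dr": [0, 0, 0]},
    {"offset": [0, 0, 0.042], "dr": [0, 0, 0]},
    {"offset": [0, 0, 0.062], "dr": [0, 0, 0]},
    {"offset": [0, 0, 0.074], "dr": [0, 0, 0]},
    {"offset": [0, 0, 0.079], "dr": [0, 0, 0]},
    {"offset": [0, 0, 0.081], "dr": [0, 0, 0]},
    {"offset": [0, 0, 0.082], "dr": [0, 0, 0]},
    {"offset": [0, 0, 0.082], "dr": [0, 0, 0]}
  ]
}}

```text
time_s: 34.13
position: [0.6609, -0.0029, 0.1871]
tcp_rot: [[1.0, 0.0, 0.002], [0.0, -1.0, -0.0], [0.002, 0.0, -1.0]]
force: [0.1, 1.1, -2.9]
opening: 0.342
grasp_force: 30.0
```

Emit:
{"fn": "servo_tool", "kwargs": {
  "targets": [
    {"offset": [0, 0, 0.001], "dr": [0, 0, 0]},
    {"offset": [0, 0, 0.002], "dr": [0, 0, 0]},
    {"offset": [0, 0, 0.003], "dr": [0, 0, 0]},
    {"offset": [0, 0, 0.0035], "dr": [0, 0, 0]},
    {"offset": [0, 0, 0.0035], "dr": [0, 0, 0]}
  ]
}}

```text
time_s: 34.55
position: [0.6605, -0.0033, 0.1831]
tcp_rot: [[1.0, -0.001, 0.001], [-0.001, -1.0, -0.0], [0.001, 0.0, -1.0]]
force: [-0.7, 0.7, -1.4]
opening: 0.338
grasp_force: 30.0
```

Emit:
{"fn": "servo_tool", "kwargs": {
  "targets": [
    {"offset": [0, 0, 0.0008], "dr": [0, 0, 0]},
    {"offset": [0, 0, 0.0015], "dr": [0, 0, 0]},
    {"offset": [0, 0, 0.0015], "dr": [0, 0, 0]}
  ]
}}

```text
time_s: 34.8
position: [0.6614, -0.0032, 0.183]
tcp_rot: [[1.0, -0.001, 0.004], [-0.001, -1.0, -0.0], [0.004, 0.0, -1.0]]
force: [-0.2, 0.1, 4.9]
opening: 0.341
grasp_force: 30.0
```

Emit:
{"fn": "servo_tool", "kwargs": {
  "targets": [
    {"offset": [0, 0, -0.0015], "dr": [0, 0, 0]},
    {"offset": [0, 0, -0.0015], "dr": [0, 0, 0]},
    {"offset": [0, 0, -0.0015], "dr": [0, 0, 0]},
    {"offset": [0, 0, -0.0015], "dr": [0, 0, 0]},
    {"offset": [0, 0, -0.0015], "dr": [0, 0, 0]},
    {"offset": [0, 0, -0.0015], "dr": [0, 0, 0]},
    {"offset": [0, 0, -0.02], "dr": [0, 0, 0]},
    {"offset": [0, 0, -0.05], "dr": [0, 0, 0]},
    {"offset": [0, 0, -0.08], "dr": [0, 0, 0]},
    {"offset": [0, -0.04, -0.08], "dr": [0, 0, 0]},
    {"offset": [0, -0.08, -0.08], "dr": [0, 0, 0]},
    {"offset": [0, -0.12, -0.08], "dr": [0, 0, 0]},
    {"offset": [-0.01, -0.16, -0.08], "dr": [0, 0, 0]},
    {"offset": [-0.02, -0.2, -0.08], "dr": [0, 0, 0]},
    {"offset": [-0.03, -0.24, -0.08], "dr": [0, 0, 0]},
    {"offset": [-0.04, -0.27, -0.08], "dr": [0, 0, 0]},
    {"offset": [-0.04, -0.27, -0.08], "dr": [0, 0, 0]}
  ],
  "gripper": -1
}}

```text
time_s: 36.22
position: [0.6172, 0.2734, 0.2609]
tcp_rot: [[1.0, 0.007, -0.002], [0.007, -1.0, 0.003], [-0.002, -0.003, -1.0]]
force: [-0.6, 0.3, -0.1]
opening: 1.001
grasp_force: 0.0
```

```bash
cat >> h.py <<'E'
def tins(prev='top0',uv=((214,193),(225,238),(201,276)),new='tx',cam='top'):
    """shift of each tin's lid since the first top picture, by template"""
    d=snap(cam,new+'.png'); o=cv2.imread(f'pics/{prev}.png'); n=cv2.imread(f'pics/{new}.png')
    for u,v in uv:
        T=o[v-16:v+16,u-16:u+16]; S=n[v-46:v+46,u-46:u+46]; r=cv2.matchTemplate(S,T,cv2.TM_CCOEFF_NORMED); _,m,_,p=cv2.minMaxLoc(r); print((u,v),p[0]-30,p[1]-30,round(m,2))
    return d
E
python3 - <<'E'
from h import *
st(); tins(new='t10')
tins('side0',((222,348),(282,342),(327,372)),'s10','side')
plan((.603,.303,.15,0),(.603,.303,.022,0))
E
```

```text
t36.22 p [0.6172 0.2734 0.2609] yaw 0.4 F [-0.6  0.3 -0.1] op 1.001 gf 0.0 q [ 14.  32.  72.   0.  76. 104.]
(214, 193) -30 -3 0.36
(225, 238) -14 18 0.35
(201, 276) 12 20 0.48
(222, 348) 0 0 1.0
(282, 342) 0 0 1.0
(327, 372) 0 0 1.0
off [-0.0164, -0.0349, 0.1109] dr [0.0, 0.0, 0.2] rows 3.0
off [-0.0164, -0.035, 0.2389] dr [0.0, 0.0, 0.2] rows 6.0
```

Emit:
{"fn": "servo_tool", "kwargs": {
  "targets": [
    {"offset": [-0.0175, -0.036, 0.03], "dr": [0, 0, 0]},
    {"offset": [-0.0175, -0.036, 0.07], "dr": [0, 0, 0]},
    {"offset": [-0.0175, -0.036, 0.11], "dr": [0, 0, 0]},
    {"offset": [-0.0175, -0.036, 0.14], "dr": [0, 0, 0]},
    {"offset": [-0.0175, -0.036, 0.16], "dr": [0, 0, 0]},
    {"offset": [-0.0175, -0.036, 0.16], "dr": [0, 0, 0]},
    {"offset": [-0.0175, -0.036, 0.16], "dr": [0, 0, 0]}
  ]
}}

```text
time_s: 36.9
position: [0.6029, 0.3011, 0.0999]
tcp_rot: [[1.0, -0.002, -0.002], [-0.002, -1.0, -0.001], [-0.002, 0.001, -1.0]]
force: [1.0, -0.3, 0.2]
opening: 1.001
grasp_force: 0.0
```

Run:
```python
from h import *
st(); plan((.603,.303,.022,0))
```

```text
t36.90 p [0.6029 0.3011 0.0999] yaw -0.1 F [ 1.  -0.3  0.2] op 1.001 gf 0.0 q [ 17.  42.  80.  -0.  58. 107.]
off [0.0003, -0.002, 0.0779] dr [0.1, 0.1, -0.1] rows 2.0
```

Emit:
{"fn": "servo_tool", "kwargs": {
  "targets": [
    {"offset": [0, -0.001, 0.03], "dr": [0, 0, 0]},
    {"offset": [0, -0.001, 0.06], "dr": [0, 0, 0]},
    {"offset": [0, -0.001, 0.074], "dr": [0, 0, 0]},
    {"offset": [0, -0.001, 0.079], "dr": [0, 0, 0]},
    {"offset": [0, -0.001, 0.079], "dr": [0, 0, 0]},
    {"offset": [0, -0.001, 0.079], "dr": [0, 0, 0]}
  ]
}}

```text
time_s: 37.4
position: [0.6043, 0.304, 0.0238]
tcp_rot: [[1.0, -0.001, 0.003], [-0.001, -1.0, 0.001], [0.003, -0.001, -1.0]]
force: [0.6, 0.3, 0.4]
opening: 1.0
grasp_force: 0.0
```

Emit:
{"fn": "servo_tool", "kwargs": {
  "targets": [
    {"offset": [0, 0, 0], "dr": [0, 0, 0]},
    {"offset": [0, 0, 0], "dr": [0, 0, 0]},
    {"offset": [0, 0, 0], "dr": [0, 0, 0]},
    {"offset": [0, 0, 0], "dr": [0, 0, 0]},
    {"offset": [0, 0, 0], "dr": [0, 0, 0]},
    {"offset": [0, 0, 0], "dr": [0, 0, 0]},
    {"offset": [0, 0, 0], "dr": [0, 0, 0]},
    {"offset": [0, 0, 0], "dr": [0, 0, 0]}
  ],
  "gripper": 0.6
}}

```text
time_s: 38.07
position: [0.6034, 0.3045, 0.0229]
tcp_rot: [[1.0, -0.001, 0.002], [-0.001, -1.0, 0.001], [0.002, -0.001, -1.0]]
force: [-0.0, 1.9, 5.2]
opening: 0.702
grasp_force: 30.0
```

Run:
```python
from h import *
st(); plan((.531,.031,.15,0),(.531,.031,.068,0))
```

```text
t38.07 p [0.6034 0.3045 0.0229] yaw -0.0 F [-0.   1.9  5.2] op 0.702 gf 30.0 q [ 17.  48.  82.   0.  50. 107.]
off [-0.072, 0.2734, -0.1276] dr [-0.1, -0.1, -0.0] rows 8.0
off [-0.0721, 0.2735, -0.0456] dr [-0.1, -0.1, -0.0] rows 7.0
```

Emit:
{"fn": "servo_tool", "kwargs": {
  "targets": [
    {"offset": [0, 0, -0.02], "dr": [0, 0, 0]},
    {"offset": [0, 0, -0.05], "dr": [0, 0, 0]},
    {"offset": [0, 0, -0.085], "dr": [0, 0, 0]},
    {"offset": [-0.005, 0.018, -0.11], "dr": [0, 0, 0]},
    {"offset": [-0.013, 0.05, -0.12], "dr": [0, 0, 0]},
    {"offset": [-0.023, 0.085, -0.12], "dr": [0, 0, 0]},
    {"offset": [-0.032, 0.12, -0.12], "dr": [0, 0, 0]},
    {"offset": [-0.041, 0.155, -0.12], "dr": [0, 0, 0]},
    {"offset": [-0.05, 0.19, -0.12], "dr": [0, 0, 0]},
    {"offset": [-0.059, 0.225, -0.12], "dr": [0, 0, 0]},
    {"offset": [-0.067, 0.253, -0.12], "dr": [0, 0, 0]},
    {"offset": [-0.072, 0.2735, -0.115], "dr": [0, 0, 0]},
    {"offset": [-0.072, 0.2735, -0.1], "dr": [0, 0, 0]},
    {"offset": [-0.072, 0.2735, -0.075], "dr": [0, 0, 0]},
    {"offset": [-0.072, 0.2735, -0.056], "dr": [0, 0, 0]},
    {"offset": [-0.072, 0.2735, -0.05], "dr": [0, 0, 0]},
    {"offset": [-0.072, 0.2735, -0.047], "dr": [0, 0, 0]},
    {"offset": [-0.072, 0.2735, -0.047], "dr": [0, 0, 0]}
  ]
}}

```text
time_s: 39.57
position: [0.5296, 0.0303, 0.0687]
tcp_rot: [[1.0, 0.0, -0.003], [0.0, -1.0, -0.0], [-0.003, 0.0, -1.0]]
force: [-0.7, 0.4, -1.9]
opening: 0.704
grasp_force: 30.0
```

Emit:
{"fn": "servo_tool", "kwargs": {
  "targets": [
    {"offset": [0, 0, 0.001], "dr": [0, 0, 0]},
    {"offset": [0, 0, 0.002], "dr": [0, 0, 0]},
    {"offset": [0, 0, 0.0025], "dr": [0, 0, 0]},
    {"offset": [0, 0, 0.0025], "dr": [0, 0, 0]}
  ]
}}

```text
time_s: 39.9
position: [0.5315, 0.0303, 0.0678]
tcp_rot: [[1.0, -0.0, 0.002], [-0.0, -1.0, -0.0], [0.002, 0.0, -1.0]]
force: [-1.2, -0.7, 4.3]
opening: 0.699
grasp_force: 30.0
```

Emit:
{"fn": "servo_tool", "kwargs": {
  "targets": [
    {"offset": [0, 0, -0.001], "dr": [0, 0, 0]},
    {"offset": [0, 0, -0.001], "dr": [0, 0, 0]},
    {"offset": [0, 0, -0.001], "dr": [0, 0, 0]},
    {"offset": [0, 0, -0.001], "dr": [0, 0, 0]},
    {"offset": [0, 0, -0.02], "dr": [0, 0, 0]},
    {"offset": [0, 0, -0.05], "dr": [0, 0, 0]},
    {"offset": [0, 0, -0.085], "dr": [0, 0, 0]},
    {"offset": [0, 0, -0.11], "dr": [0, 0, 0]},
    {"offset": [-0.005, -0.04, -0.12], "dr": [0, 0, 0]},
    {"offset": [-0.01, -0.08, -0.12], "dr": [0, 0, 0]},
    {"offset": [-0.015, -0.11, -0.12], "dr": [0, 0, 0]},
    {"offset": [-0.015, -0.11, -0.12], "dr": [0, 0, 0]},
    {"offset": [-0.015, -0.11, -0.12], "dr": [0, 0, 0]}
  ],
  "gripper": -1
}}

```text
time_s: 40.98
position: [0.5151, 0.1417, 0.1865]
tcp_rot: [[1.0, 0.003, -0.0], [0.003, -1.0, -0.0], [-0.0, 0.0, -1.0]]
force: [0.6, -0.8, 0.0]
opening: 1.002
grasp_force: 0.0
```

Run:
```python
from h import *
st(); tins(new='t11',uv=((225,238),(201,276)))
d=tins('side0',((282,342),(327,372)),'s11','side')
plan((.4925,.277,.12,0),(.4925,.277,.022,0))
```

```text
t40.98 p [0.5151 0.1417 0.1865] yaw 0.2 F [ 0.6 -0.8  0. ] op 1.002 gf 0.0 q [ 3. 26. 97. -0. 57. 93.]
(225, 238) -30 30 0.49
(201, 276) 0 0 0.97
(282, 342) 0 0 1.0
(327, 372) 0 0 1.0
off [-0.0232, -0.1371, 0.0663] dr [0.0, 0.0, -0.0] rows 4.0
off [-0.0232, -0.1371, 0.1643] dr [0.0, 0.0, -0.0] rows 6.0
```

Emit:
{"fn": "servo_tool", "kwargs": {
  "targets": [
    {"offset": [-0.0065, -0.04, 0.0], "dr": [0, 0, 0]},
    {"offset": [-0.013, -0.08, 0.0], "dr": [0, 0, 0]},
    {"offset": [-0.018, -0.115, 0.02], "dr": [0, 0, 0]},
    {"offset": [-0.0225, -0.137, 0.05], "dr": [0, 0, 0]},
    {"offset": [-0.0225, -0.137, 0.08], "dr": [0, 0, 0]},
    {"offset": [-0.0225, -0.137, 0.1], "dr": [0, 0, 0]},
    {"offset": [-0.0225, -0.137, 0.125], "dr": [0, 0, 0]},
    {"offset": [-0.0225, -0.137, 0.15], "dr": [0, 0, 0]},
    {"offset": [-0.0225, -0.137, 0.16], "dr": [0, 0, 0]},
    {"offset": [-0.0225, -0.137, 0.164], "dr": [0, 0, 0]},
    {"offset": [-0.0225, -0.137, 0.164], "dr": [0, 0, 0]},
    {"offset": [-0.0225, -0.137, 0.164], "dr": [0, 0, 0]}
  ]
}}

```text
time_s: 42.08
position: [0.4943, 0.277, 0.0233]
tcp_rot: [[1.0, -0.001, 0.001], [-0.001, -1.0, 0.0], [0.001, -0.0, -1.0]]
force: [-1.0, -0.0, 0.4]
opening: 1.002
grasp_force: 0.0
```

Emit:
{"fn": "servo_tool", "kwargs": {
  "targets": [
    {"offset": [0, 0, 0], "dr": [0, 0, 0]},
    {"offset": [0, 0, 0], "dr": [0, 0, 0]},
    {"offset": [0, 0, 0], "dr": [0, 0, 0]},
    {"offset": [0, 0, 0], "dr": [0, 0, 0]},
    {"offset": [0, 0, 0], "dr": [0, 0, 0]},
    {"offset": [0, 0, 0], "dr": [0, 0, 0]},
    {"offset": [0, 0, 0], "dr": [0, 0, 0]},
    {"offset": [0, 0, 0], "dr": [0, 0, 0]}
  ],
  "gripper": 0.6
}}

```text
time_s: 42.75
position: [0.4939, 0.278, 0.0233]
tcp_rot: [[1.0, -0.001, 0.002], [-0.001, -1.0, 0.001], [0.002, -0.001, -1.0]]
force: [-0.2, 1.9, 5.7]
opening: 0.7
grasp_force: 30.0
```

Run:
```python
from h import *
st(); plan((.531,-.139,.15,0)); tins('side0',((327,372),),'s12','side')
```

```text
t42.75 p [0.4939 0.278  0.0233] yaw -0.0 F [-0.2  1.9  5.7] op 0.700 gf 30.0 q [ 18.  43.  99.   0.  39. 108.]
off [0.0376, 0.4168, -0.1271] dr [-0.1, -0.1, -0.0] rows 11.0
(327, 372) 0 0 1.0
```

Emit:
{"fn": "servo_tool", "kwargs": {
  "targets": [
    {"offset": [0, 0, -0.02], "dr": [0, 0, 0]},
    {"offset": [0, 0, -0.05], "dr": [0, 0, 0]},
    {"offset": [0, 0, -0.085], "dr": [0, 0, 0]},
    {"offset": [0, 0.015, -0.115], "dr": [0, 0, 0]},
    {"offset": [0.001, 0.045, -0.135], "dr": [0, 0, 0]},
    {"offset": [0.004, 0.08, -0.14], "dr": [0, 0, 0]},
    {"offset": [0.007, 0.115, -0.14], "dr": [0, 0, 0]},
    {"offset": [0.01, 0.15, -0.14], "dr": [0, 0, 0]},
    {"offset": [0.013, 0.185, -0.14], "dr": [0, 0, 0]},
    {"offset": [0.016, 0.22, -0.14], "dr": [0, 0, 0]},
    {"offset": [0.019, 0.255, -0.14], "dr": [0, 0, 0]},
    {"offset": [0.022, 0.29, -0.14], "dr": [0, 0, 0]},
    {"offset": [0.026, 0.325, -0.14], "dr": [0, 0, 0]},
    {"offset": [0.03, 0.358, -0.14], "dr": [0, 0, 0]},
    {"offset": [0.034, 0.386, -0.14], "dr": [0, 0, 0]},
    {"offset": [0.037, 0.406, -0.14], "dr": [0, 0, 0]},
    {"offset": [0.037, 0.417, -0.14], "dr": [0, 0, 0]},
    {"offset": [0.037, 0.417, -0.13], "dr": [0, 0, 0]},
    {"offset": [0.037, 0.417, -0.115], "dr": [0, 0, 0]}
  ]
}}

```text
time_s: 44.38
position: [0.5301, -0.1397, 0.1375]
tcp_rot: [[1.0, -0.002, 0.001], [-0.002, -1.0, -0.0], [0.001, 0.0, -1.0]]
force: [-0.0, 0.0, -2.6]
opening: 0.7
grasp_force: 30.0
```

Emit:
{"fn": "servo_tool", "kwargs": {
  "targets": [
    {"offset": [0, 0, 0.025], "dr": [0, 0, 0]},
    {"offset": [0, 0, 0.05], "dr": [0, 0, 0]},
    {"offset": [0, 0, 0.062], "dr": [0, 0, 0]},
    {"offset": [0, 0, 0.066], "dr": [0, 0, 0]},
    {"offset": [0, 0, 0.068], "dr": [0, 0, 0]},
    {"offset": [0, 0, 0.069], "dr": [0, 0, 0]},
    {"offset": [0, 0, 0.07], "dr": [0, 0, 0]},
    {"offset": [0, 0, 0.07], "dr": [0, 0, 0]}
  ]
}}

```text
time_s: 45.05
position: [0.5307, -0.1396, 0.0684]
tcp_rot: [[1.0, -0.0, 0.002], [-0.0, -1.0, -0.001], [0.002, 0.001, -1.0]]
force: [0.6, -1.3, -2.0]
opening: 0.705
grasp_force: 30.0
```

Emit:
{"fn": "servo_tool", "kwargs": {
  "targets": [
    {"offset": [0, 0, 0.0007], "dr": [0, 0, 0]},
    {"offset": [0, 0, 0.0015], "dr": [0, 0, 0]},
    {"offset": [0, 0, 0.0015], "dr": [0, 0, 0]}
  ]
}}

```text
time_s: 45.3
position: [0.531, -0.1398, 0.0683]
tcp_rot: [[1.0, -0.0, 0.002], [-0.0, -1.0, -0.001], [0.002, 0.001, -1.0]]
force: [-3.2, 2.8, 10.8]
opening: 0.701
grasp_force: 30.0
```

Emit:
{"fn": "servo_tool", "kwargs": {
  "targets": [
    {"offset": [0, 0, -0.001], "dr": [0, 0, 0]},
    {"offset": [0, 0, -0.001], "dr": [0, 0, 0]},
    {"offset": [0, 0, -0.001], "dr": [0, 0, 0]},
    {"offset": [0, 0, -0.001], "dr": [0, 0, 0]},
    {"offset": [0, 0, -0.02], "dr": [0, 0, 0]},
    {"offset": [0, 0, -0.05], "dr": [0, 0, 0]},
    {"offset": [0, 0, -0.085], "dr": [0, 0, 0]},
    {"offset": [-0.005, -0.02, -0.115], "dr": [0, 0, 0]},
    {"offset": [-0.02, -0.055, -0.125], "dr": [0, 0, 0]},
    {"offset": [-0.035, -0.09, -0.125], "dr": [0, 0, 0]},
    {"offset": [-0.05, -0.125, -0.125], "dr": [0, 0, 0]},
    {"offset": [-0.06, -0.16, -0.125], "dr": [0, 0, 0]},
    {"offset": [-0.07, -0.195, -0.125], "dr": [0, 0, 0]},
    {"offset": [-0.08, -0.23, -0.125], "dr": [0, 0, 0]},
    {"offset": [-0.09, -0.265, -0.125], "dr": [0, 0, 0]},
    {"offset": [-0.1, -0.295, -0.125], "dr": [0, 0, 0]},
    {"offset": [-0.1, -0.31, -0.125], "dr": [0, 0, 0]},
    {"offset": [-0.1, -0.31, -0.125], "dr": [0, 0, 0]},
    {"offset": [-0.1, -0.31, -0.125], "dr": [0, 0, 0]}
  ],
  "gripper": -1
}}

```text
time_s: 46.88
position: [0.4302, 0.1709, 0.191]
tcp_rot: [[1.0, 0.002, 0.0], [0.002, -1.0, -0.0], [0.0, 0.0, -1.0]]
force: [-0.1, -0.3, -0.1]
opening: 0.997
grasp_force: 0.0
```

Run:
```python
from h import *
st(); tins(new='t13',uv=((201,276),))
d=tins('side0',((327,372),(320,353),(390,360)),'s13','side')
# closing line at about 70 deg: tool y at -110 => yaw -20 or +? tool y=(sin w,-cos w)
plan((.404,.3333,.19,-20),(.404,.3333,.022,-20))
```

```text
t46.88 p [0.4302 0.1709 0.191 ] yaw 0.1 F [-0.1 -0.3 -0.1] op 0.997 gf 0.0 q [  8.  21. 107.  -0.  53.  98.]
(201, 276) 1 0 0.47
(327, 372) 0 0 1.0
(320, 353) -10 8 0.47
(390, 360) 0 0 1.0
off [-0.0267, -0.1636, 0.0009] dr [0.0, -0.0, 20.0] rows 4.0
off [-0.0267, -0.1637, 0.1689] dr [0.0, -0.0, 20.0] rows 6.0
```

Emit:
{"fn": "servo_tool", "kwargs": {
  "targets": [
    {"offset": [-0.0065, -0.04, 0.0], "dr": [0, 0, 7]},
    {"offset": [-0.013, -0.08, 0.0], "dr": [0, 0, 14]},
    {"offset": [-0.02, -0.12, 0.0], "dr": [0, 0, 20]},
    {"offset": [-0.0265, -0.155, 0.0], "dr": [0, 0, 20]},
    {"offset": [-0.0265, -0.1635, 0.02], "dr": [0, 0, 20]},
    {"offset": [-0.0265, -0.1635, 0.05], "dr": [0, 0, 20]},
    {"offset": [-0.0265, -0.1635, 0.08], "dr": [0, 0, 20]},
    {"offset": [-0.0265, -0.1635, 0.095], "dr": [0, 0, 20]},
    {"offset": [-0.0265, -0.1635, 0.1], "dr": [0, 0, 20]},
    {"offset": [-0.0265, -0.1635, 0.1], "dr": [0, 0, 20]}
  ]
}}

```text
time_s: 47.82
position: [0.4038, 0.3325, 0.0897]
tcp_rot: [[0.939, -0.344, -0.003], [-0.344, -0.939, -0.002], [-0.002, 0.002, -1.0]]
force: [0.1, 0.0, 0.2]
opening: 1.0
grasp_force: 0.0
```

Run:
```python
from h import *
st(); tins('side0',((327,372),),'s14','side')
plan((.404,.3333,.022,-20))
```

```text
t47.82 p [0.4038 0.3325 0.0897] yaw -20.1 F [0.1 0.  0.2] op 1.000 gf 0.0 q [ 27.  34. 103.  -0.  43. 137.]
(327, 372) 29 -11 0.27
off [-0.0006, -0.0001, 0.0689] dr [0.0, 0.0, -0.1] rows 2.0
```

Emit:
{"fn": "servo_tool", "kwargs": {
  "targets": [
    {"offset": [0, 0, 0.025], "dr": [0, 0, 0]},
    {"offset": [0, 0, 0.05], "dr": [0, 0, 0]},
    {"offset": [0, 0, 0.064], "dr": [0, 0, 0]},
    {"offset": [0, 0, 0.068], "dr": [0, 0, 0]},
    {"offset": [0, 0, 0.068], "dr": [0, 0, 0]},
    {"offset": [0, 0, 0.068], "dr": [0, 0, 0]}
  ]
}}

```text
time_s: 48.37
position: [0.4051, 0.3342, 0.0243]
tcp_rot: [[0.939, -0.343, 0.002], [-0.343, -0.939, 0.001], [0.002, -0.002, -1.0]]
force: [1.2, -0.3, 0.5]
opening: 0.998
grasp_force: 0.0
```

Emit:
{"fn": "servo_tool", "kwargs": {
  "targets": [
    {"offset": [0, 0, 0], "dr": [0, 0, 0]},
    {"offset": [0, 0, 0], "dr": [0, 0, 0]},
    {"offset": [0, 0, 0], "dr": [0, 0, 0]},
    {"offset": [0, 0, 0], "dr": [0, 0, 0]},
    {"offset": [0, 0, 0], "dr": [0, 0, 0]},
    {"offset": [0, 0, 0], "dr": [0, 0, 0]},
    {"offset": [0, 0, 0], "dr": [0, 0, 0]},
    {"offset": [0, 0, 0], "dr": [0, 0, 0]}
  ],
  "gripper": 0.6
}}

```text
time_s: 49.03
position: [0.4046, 0.3345, 0.0237]
tcp_rot: [[0.94, -0.343, 0.002], [-0.343, -0.94, 0.001], [0.001, -0.002, -1.0]]
force: [-0.0, 1.2, 5.8]
opening: 0.704
grasp_force: 29.9
```

Run:
```python
from h import *
st(); plan((.404,.3333,.15,-20),(.489,-.054,.15,0),(.489,-.054,.068,0))
```

```text
t49.03 p [0.4046 0.3345 0.0237] yaw -20.0 F [-0.   1.2  5.8] op 0.704 gf 29.9 q [ 27.  41. 105.   0.  34. 137.]
off [0.0, 0.0011, -0.1263] dr [-0.1, -0.1, -0.0] rows 4.0
off [0.2125, 0.3359, -0.1267] dr [-0.1, -0.1, -20.0] rows 11.0
off [0.2124, 0.336, -0.0447] dr [-0.1, -0.1, -20.0] rows 10.0
```

Emit:
{"fn": "servo_tool", "kwargs": {
  "targets": [
    {"offset": [0, 0, -0.02], "dr": [0, 0, 0]},
    {"offset": [0, 0, -0.05], "dr": [0, 0, 0]},
    {"offset": [0, 0, -0.085], "dr": [0, 0, 0]},
    {"offset": [0.006, 0.01, -0.115], "dr": [0, 0, 0]},
    {"offset": [0.02, 0.032, -0.13], "dr": [0, 0, -3]},
    {"offset": [0.038, 0.06, -0.13], "dr": [0, 0, -6]},
    {"offset": [0.057, 0.09, -0.13], "dr": [0, 0, -9]},
    {"offset": [0.076, 0.12, -0.13], "dr": [0, 0, -12]},
    {"offset": [0.095, 0.15, -0.13], "dr": [0, 0, -15]},
    {"offset": [0.114, 0.18, -0.13], "dr": [0, 0, -18]},
    {"offset": [0.133, 0.21, -0.13], "dr": [0, 0, -20]},
    {"offset": [0.152, 0.24, -0.13], "dr": [0, 0, -20]},
    {"offset": [0.171, 0.27, -0.13], "dr": [0, 0, -20]},
    {"offset": [0.188, 0.297, -0.13], "dr": [0, 0, -20]},
    {"offset": [0.202, 0.32, -0.13], "dr": [0, 0, -20]},
    {"offset": [0.212, 0.336, -0.13], "dr": [0, 0, -20]},
    {"offset": [0.212, 0.336, -0.12], "dr": [0, 0, -20]},
    {"offset": [0.212, 0.336, -0.1], "dr": [0, 0, -20]},
    {"offset": [0.212, 0.336, -0.08], "dr": [0, 0, -20]},
    {"offset": [0.212, 0.336, -0.07], "dr": [0, 0, -20]}
  ]
}}

```text
time_s: 50.7
position: [0.4856, -0.0541, 0.0907]
tcp_rot: [[1.0, -0.001, -0.006], [-0.001, -1.0, 0.002], [-0.006, -0.002, -1.0]]
force: [-0.5, 1.0, -1.3]
opening: 0.702
grasp_force: 29.9
```

Emit:
{"fn": "servo_tool", "kwargs": {
  "targets": [
    {"offset": [0, 0, 0.01], "dr": [0, 0, 0]},
    {"offset": [0, 0, 0.018], "dr": [0, 0, 0]},
    {"offset": [0, 0, 0.022], "dr": [0, 0, 0]},
    {"offset": [0, 0, 0.024], "dr": [0, 0, 0]},
    {"offset": [0, 0, 0.025], "dr": [0, 0, 0]},
    {"offset": [0, 0, 0.0255], "dr": [0, 0, 0]},
    {"offset": [0, 0, 0.0255], "dr": [0, 0, 0]}
  ]
}}

```text
time_s: 51.28
position: [0.4874, -0.0542, 0.0687]
tcp_rot: [[1.0, 0.0, -0.001], [0.0, -1.0, -0.0], [-0.001, 0.0, -1.0]]
force: [-3.1, 0.7, 4.5]
opening: 0.701
grasp_force: 29.9
```

Touched down. I'll release, retreat and take a final look.

Emit:
{"fn": "servo_tool", "kwargs": {
  "targets": [
    {"offset": [0, 0, 0], "dr": [0, 0, 0]},
    {"offset": [0, 0, 0], "dr": [0, 0, 0]},
    {"offset": [0, 0, 0], "dr": [0, 0, 0]},
    {"offset": [0, 0, 0], "dr": [0, 0, 0]},
    {"offset": [0, 0, -0.02], "dr": [0, 0, 0]},
    {"offset": [0, 0, -0.05], "dr": [0, 0, 0]},
    {"offset": [0, 0, -0.085], "dr": [0, 0, 0]},
    {"offset": [0, 0, -0.12], "dr": [0, 0, 0]},
    {"offset": [0, 0, -0.15], "dr": [0, 0, 0]},
    {"offset": [-0.03, -0.03, -0.16], "dr": [0, 0, 0]},
    {"offset": [-0.045, -0.06, -0.16], "dr": [0, 0, 0]},
    {"offset": [-0.055, -0.1, -0.16], "dr": [0, 0, 0]},
    {"offset": [-0.06, -0.14, -0.16], "dr": [0, 0, 0]},
    {"offset": [-0.07, -0.18, -0.16], "dr": [0, 0, 0]},
    {"offset": [-0.08, -0.22, -0.16], "dr": [0, 0, 0]},
    {"offset": [-0.09, -0.26, -0.16], "dr": [0, 0, 0]},
    {"offset": [-0.1, -0.3, -0.16], "dr": [0, 0, 0]},
    {"offset": [-0.1, -0.3, -0.16], "dr": [0, 0, 0]}
  ],
  "gripper": -1
}}

```text
time_s: 52.78
position: [0.3856, 0.2517, 0.2278]
tcp_rot: [[1.0, 0.008, 0.0], [0.008, -1.0, 0.003], [0.0, -0.003, -1.0]]
force: [0.8, -0.9, -0.1]
opening: 1.002
grasp_force: 0.0
```

Run:
```python
from h import *
st(); d=snap('top','t15.png'); snap('side','s15.png')
a=cv2.resize(cv2.imread('pics/t15.png')[130:330,280:520],(400,333),interpolation=3); b=cv2.resize(cv2.imread('pics/s15.png')[60:300,180:420],(400,333*400//400),interpolation=3)
cv2.imwrite('pics/fin.png',cv2.resize(np.hstack([a,b]),(800,333)))
o=cv2.imread('pics/t7.png');n=cv2.imread('pics/t15.png')
T=o[187:207,452:472];S=n[182:212,442:482];r=cv2.matchTemplate(S,T,cv2.TM_CCOEFF_NORMED);_,m,_,p=cv2.minMaxLoc(r);print('knob since',p[0]-10,p[1]-5,m)
```

```text
t52.78 p [0.3856 0.2517 0.2278] yaw 0.4 F [ 0.8 -0.9 -0.1] op 1.002 gf 0.0 q [ 19.  17. 105.   0.  58. 109.]
knob since 0 0 0.977203905582428
```

View pics/fin.png

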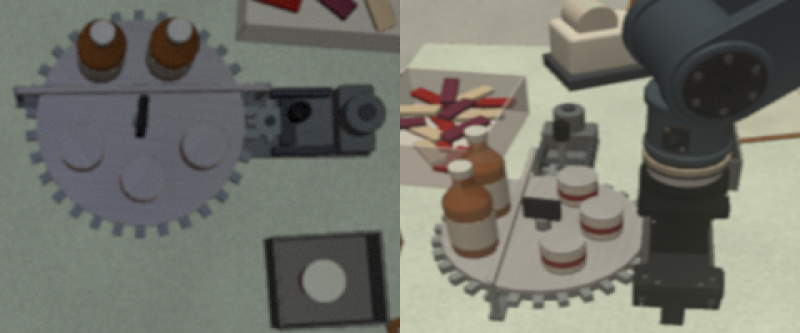

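All is in place: bottles behind the rail (crop 100,45 and 172,45), three tins in front, tub in the crate. The knob-travel reading was about 3 mm short of 30, so since there is time I'll measure at sub-pixel before handing in.

Run:
```python
from h import *
from scipy.optimize import minimize
d=snap('top')
e=snap('side')
def sub(a,b,x0,x1,y0,y1,g):
    o=cv2.cvtColor(cv2.imread(f'pics/{a}.png'),6).astype(np.float32); n=cv2.cvtColor(cv2.imread(f'pics/{b}.png'),6).astype(np.float32)
    T=o[y0:y1,x0:x1]; c=((x0+x1-1)/2,(y0+y1-1)/2)
    f=lambda s:-np.corrcoef(T.ravel(),cv2.getRectSubPix(n,(x1-x0,y1-y0),(c[0]+s[0],c[1]+s[1])).ravel())[0,1]
    best=min((minimize(f,(g[0]+i,g[1]+j),method='Nelder-Mead') for i in(-1,0,1,2) for j in(-1,0,1)),key=lambda r:r.fun)
    return best.x.round(2),round(-best.fun,3)
for b in('t7','t15'):
    k=sub('top0',b,466,478,191,203,(-12.5,0)); p=sub('top0',b,448,459,187,209,(-12,0)); print(b,'knob',k,'hub',p)
    for (u,v,z),q in(((472,197,.126),k),((453.5,198,.03),p)): print((at_z(d,u+q[0][0],v+q[0][1],z)-at_z(d,u,v,z)).round(4))
ks=sub('side0','s15',272,283,137,152,(-1,5)); print('side knob',ks)
print('side predicted',[(L,(proj(e,(.569,-.2915+L,.115))-proj(e,(.569,-.2915,.115)))[0].round(2)) for L in(.025,.027,.030)])
plan((.569,-.262,.23,90))
```

```text
t7 knob (array([-12.41,   0.24]), np.float64(0.919)) hub (array([-11.66,  -0.15]), np.float64(0.935))
[0.     0.0275 0.    ]
[0.0009 0.0278 0.    ]
t15 knob (array([-12.38,   0.23]), np.float64(0.906)) hub (array([-11.61,  -0.14]), np.float64(0.935))
[0.     0.0275 0.    ]
[0.0009 0.0277 0.    ]
side knob (array([-1.49,  5.53]), np.float64(0.889))
side predicted [(0.025, array([-1.18,  5.02])), (0.027, array([-1.28,  5.43])), (0.03, array([-1.42,  6.04]))]
off [0.1811, 0.507, -0.0023] dr [0.0, 0.0, -90.0] rows 13.0
```

All views agree on about 27.6 mm of travel, for both knob and pinion. I'll settle it physically with one more gentle push on the knob, limited to about 16 N.

Emit:
{"fn": "servo_tool", "kwargs": {
  "targets": [
    {"offset": [0.181, 0.507, -0.02], "dr": [0, 0, -90]},
    {"offset": [0.181, 0.507, -0.02], "dr": [0, 0, -90]},
    {"offset": [0.181, 0.507, -0.02], "dr": [0, 0, -90]},
    {"offset": [0.181, 0.507, -0.02], "dr": [0, 0, -90]},
    {"offset": [0.181, 0.507, -0.02], "dr": [0, 0, -90]},
    {"offset": [0.181, 0.507, -0.02], "dr": [0, 0, -90]},
    {"offset": [0.181, 0.507, -0.02], "dr": [0, 0, -90]},
    {"offset": [0.181, 0.507, -0.02], "dr": [0, 0, -90]},
    {"offset": [0.181, 0.507, -0.02], "dr": [0, 0, -90]},
    {"offset": [0.181, 0.507, -0.02], "dr": [0, 0, -90]},
    {"offset": [0.181, 0.507, -0.02], "dr": [0, 0, -90]},
    {"offset": [0.181, 0.507, -0.02], "dr": [0, 0, -90]},
    {"offset": [0.181, 0.507, -0.02], "dr": [0, 0, -90]},
    {"offset": [0.181, 0.507, -0.02], "dr": [0, 0, -90]},
    {"offset": [0.181, 0.507, -0.02], "dr": [0, 0, -90]},
    {"offset": [0.181, 0.507, -0.02], "dr": [0, 0, -90]},
    {"offset": [0.181, 0.507, -0.02], "dr": [0, 0, -90]}
  ]
}}

```text
time_s: 54.4
position: [0.5671, -0.2629, 0.2468]
tcp_rot: [[0.005, 1.0, -0.002], [1.0, -0.005, 0.002], [0.002, -0.002, -1.0]]
force: [-0.3, 0.0, -0.1]
opening: 1.0
grasp_force: 0.0
```

Run:
```python
from h import *
st(); plan((.569,-.264,.0905,90))
```

```text
t54.40 p [ 0.5671 -0.2629  0.2468] yaw 89.7 F [-0.3  0.  -0.1] op 1.000 gf 0.0 q [-35.  29.  80.   0.  71. -35.]
off [-0.0013, 0.0022, 0.1563] dr [-0.1, -0.1, -0.3] rows 4.0
```

Emit:
{"fn": "servo_tool", "kwargs": {
  "targets": [
    {"offset": [0, 0.001, 0.04], "dr": [0, 0, 0]},
    {"offset": [0, 0.001, 0.08], "dr": [0, 0, 0]},
    {"offset": [0, 0.001, 0.12], "dr": [0, 0, 0]},
    {"offset": [0, 0.001, 0.145], "dr": [0, 0, 0]},
    {"offset": [0, 0.001, 0.156], "dr": [0, 0, 0]},
    {"offset": [0, 0.001, 0.156], "dr": [0, 0, 0]},
    {"offset": [0, 0.001, 0.156], "dr": [0, 0, 0]}
  ]
}}

```text
time_s: 54.98
position: [0.5699, -0.261, 0.0922]
tcp_rot: [[0.0, 1.0, 0.0], [1.0, -0.0, -0.0], [-0.0, 0.0, -1.0]]
force: [-0.5, -0.7, -0.1]
opening: 1.001
grasp_force: 0.0
```

Emit:
{"fn": "servo_tool", "kwargs": {
  "targets": [
    {"offset": [0, 0, 0], "dr": [0, 0, 0]},
    {"offset": [0, 0, 0], "dr": [0, 0, 0]},
    {"offset": [0, 0, 0], "dr": [0, 0, 0]},
    {"offset": [0, 0, 0], "dr": [0, 0, 0]},
    {"offset": [0, 0, 0], "dr": [0, 0, 0]},
    {"offset": [0, 0, 0], "dr": [0, 0, 0]},
    {"offset": [0, 0, 0], "dr": [0, 0, 0]},
    {"offset": [0, 0, 0], "dr": [0, 0, 0]},
    {"offset": [0, 0, 0], "dr": [0, 0, 0]},
    {"offset": [0, 0, 0], "dr": [0, 0, 0]},
    {"offset": [0, 0, 0], "dr": [0, 0, 0]},
    {"offset": [0, 0, 0], "dr": [0, 0, 0]},
    {"offset": [0, 0, 0], "dr": [0, 0, 0]}
  ],
  "gripper": 0.8
}}

```text
time_s: 56.07
position: [0.5692, -0.2614, 0.0914]
tcp_rot: [[0.0, 1.0, -0.002], [1.0, -0.0, 0.0], [0.0, -0.002, -1.0]]
force: [-2.2, -0.8, 0.6]
opening: 0.313
grasp_force: 30.0
```

Emit:
{"fn": "servo_tool", "kwargs": {
  "targets": [
    {"offset": [0.001, 0, 0], "dr": [0, 0, 0]},
    {"offset": [0.002, 0, 0], "dr": [0, 0, 0]},
    {"offset": [0.003, 0, 0], "dr": [0, 0, 0]},
    {"offset": [0.003, 0, 0], "dr": [0, 0, 0]},
    {"offset": [0.003, 0, 0], "dr": [0, 0, 0]}
  ]
}}

```text
time_s: 56.48
position: [0.5692, -0.2613, 0.0914]
tcp_rot: [[-0.001, 1.0, -0.001], [1.0, 0.001, -0.005], [-0.005, -0.001, -1.0]]
force: [-5.2, -6.8, -1.8]
opening: 0.31
grasp_force: 30.0
```

Emit:
{"fn": "servo_tool", "kwargs": {
  "targets": [
    {"offset": [0.001, 0, 0], "dr": [0, 0, 0]},
    {"offset": [0.002, 0, 0], "dr": [0, 0, 0]},
    {"offset": [0.002, 0, 0], "dr": [0, 0, 0]},
    {"offset": [0.002, 0, 0], "dr": [0, 0, 0]}
  ]
}}

```text
time_s: 56.82
position: [0.5692, -0.2612, 0.0914]
tcp_rot: [[-0.001, 1.0, -0.001], [1.0, 0.001, -0.008], [-0.008, -0.001, -1.0]]
force: [-4.7, -12.2, -2.5]
opening: 0.313
grasp_force: 30.0
```

Rigid stop: no movement at 12 N, against 5 N sliding, with the pinion spring uncompressed, so the knob is home. I'll relax, release and retreat.

Emit:
{"fn": "servo_tool", "kwargs": {
  "targets": [
    {"offset": [-0.003, 0, 0], "dr": [0, 0, 0]},
    {"offset": [-0.0045, 0, 0], "dr": [0, 0, 0]},
    {"offset": [-0.0045, 0, 0], "dr": [0, 0, 0]}
  ]
}}

```text
time_s: 57.07
position: [0.5692, -0.2614, 0.0914]
tcp_rot: [[0.001, 1.0, -0.001], [1.0, -0.001, -0.0], [-0.0, -0.001, -1.0]]
force: [-4.0, -4.3, 0.1]
opening: 0.313
grasp_force: 30.0
```

Emit:
{"fn": "servo_tool", "kwargs": {
  "targets": [
    {"offset": [0, 0, 0], "dr": [0, 0, 0]},
    {"offset": [0, 0, 0], "dr": [0, 0, 0]},
    {"offset": [0, 0, 0], "dr": [0, 0, 0]},
    {"offset": [0, 0, 0], "dr": [0, 0, 0]},
    {"offset": [0, 0, 0], "dr": [0, 0, 0]},
    {"offset": [0, 0, -0.03], "dr": [0, 0, 0]},
    {"offset": [0, 0, -0.065], "dr": [0, 0, 0]},
    {"offset": [0, 0, -0.1], "dr": [0, 0, 0]},
    {"offset": [0, 0, -0.14], "dr": [0, 0, 0]},
    {"offset": [0, -0.04, -0.14], "dr": [0, 0, 0]},
    {"offset": [0, -0.08, -0.14], "dr": [0, 0, 0]},
    {"offset": [0, -0.12, -0.14], "dr": [0, 0, 0]},
    {"offset": [-0.04, -0.14, -0.14], "dr": [0, 0, 0]},
    {"offset": [-0.08, -0.16, -0.14], "dr": [0, 0, 0]},
    {"offset": [-0.12, -0.16, -0.14], "dr": [0, 0, 0]},
    {"offset": [-0.15, -0.16, -0.14], "dr": [0, 0, 0]},
    {"offset": [-0.15, -0.16, -0.14], "dr": [0, 0, 0]},
    {"offset": [-0.15, -0.16, -0.14], "dr": [0, 0, 0]}
  ],
  "gripper": -1
}}

```text
time_s: 58.57
position: [0.4096, -0.4127, 0.2314]
tcp_rot: [[0.003, 1.0, 0.001], [1.0, -0.003, -0.0], [-0.0, 0.001, -1.0]]
force: [0.5, 0.4, -0.5]
opening: 1.002
grasp_force: 0.0
```

Run:
```python
from h import *
st(); snap('side','s17.png'); snap('top','t17.png')
for a,b,pts in(('s15','s17',((265,175),(227,245),(215,205),(278,240))),('t15','t17',((472-13,197),(365,239),(403,219),(330,220),(341,150)))):
    o=cv2.imread(f'pics/{a}.png');n=cv2.imread(f'pics/{b}.png')
    for u,v in pts: 
        r=cv2.matchTemplate(n[v-16:v+16,u-16:u+16],o[v-10:v+10,u-10:u+10],cv2.TM_CCOEFF_NORMED);_,m,_,p=cv2.minMaxLoc(r);print((u,v),p[0]-6,p[1]-6,round(m,3))
print(ticket.hand_in())
```

```text
t58.57 p [ 0.4096 -0.4127  0.2314] yaw 89.8 F [ 0.5  0.4 -0.5] op 1.002 gf 0.0 q [-56.  26.  88.   0.  66. -56.]
(265, 175) 0 0 1.0
(227, 245) 0 0 1.0
(215, 205) 0 0 0.999
(278, 240) 0 0 1.0
(459, 197) 0 0 0.971
(365, 239) 0 0 0.938
(403, 219) 0 0 0.928
(330, 220) 0 0 0.952
(341, 150) 0 0 0.997
the job is handed in; nothing more can be done
None
```

The job is handed in at 58.6 s: the tub is in the crate, the gear is meshed, both bottles stand behind the rail, then the three tins in front; the knob sits against a rigid stop, though I measured about 27.6 mm of travel, so "fully home" (30 mm) is inferred from that stop and from the pinion moving with the knob.

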